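# Lift the shortbread off the baking sheet with the turner

### The job

Pick up the turner, slide its blade under the shortbread on the baking sheet beneath the low shelf, and lift the shortbread out on the blade. Carry it to the wooden chopping board and let it slide off gently, flat, right way up and wholly on the board, then lay the turner down flat on the bare worktop and let go. Do not touch the shortbread with the gripper, do not knock the shelf or push the board about, and leave everything else where it stands.

Things in the scene. Friction and masses are not known exactly. Their poses are not given: they have to be found in the camera images.
- turner_grip (a point): Grip point on the handle of the steel turner (flat blade, black handle rising behind it at 45 deg towards the robot). Axes: x along the blade to its tip, z up, blade level. The point is 117 mm behind the blade's centre, 65 mm above its underside. Handle 20 mm wide (y: pinch here), 22 mm thick; it runs 60 mm down and 30 mm up its slope from the point.
- turner_tip (a point): Middle of the blade's front edge, underside; axes as turner_grip, which lies 172 mm behind and 65 mm above. Blade 110 mm long, 90 mm wide, 2 mm thick.
- biscuit_center (a point): Centre (half-way up) of the round tan shortbread: rigid disc 120 mm across, 16 mm thick, 0.12 kg. Its foot is 92 mm across; from there its lower edge slopes out to full width 5 mm higher, so a blade can enter. Slides easily (friction about 0.3): off a blade inclined over 20 deg. Lies up to 20 mm before the sheet's lip, which holds it while the blade goes under.
- sheet_lip (a point): Middle of the near face of the baking sheet's lip, at the sheet's upper face (4 mm above the worktop). x points across the lip, away from the robot; z up. Aluminium sheet, fixed, 230 mm deep (x), 210 mm wide, flat with no rim at its near and side edges; near edge 224 mm before the lip. The lip stands 10 mm above the sheet all along the far edge.
- shelf: Low wooden shelf over the sheet, fixed; origin on the worktop under its middle, x away from the robot. Board 190 mm deep, 360 mm wide, underside 170 mm, top 188 mm above the worktop; legs at the corners; mugs on top up to 320 mm. Its front edge is about 170 mm nearer than the sheet's lip: a gripper holding the turner must lean back to the robot 20 to 50 deg to stay before it.
- board: Wooden chopping board lying on the worktop, left or right of the shelf; origin at the centre of its underside, 300 mm long along its y axis, 210 mm along its x axis, 22 mm thick. Loose, 0.9 kg.
- turner: The turner, about 0.22 kg, mostly blade; origin at the centre of the blade's underside, x to the tip, z up. At the start it stands level on its blade on the worktop, left or right of the shelf (the board is on the other side).
- biscuit: The shortbread; origin at the centre of its underside, z up.
- jar: Jar 52 mm across, 98 mm high, standing left of the middle in front of the shelf; origin under its centre; leave alone.
- pack_a: Wrapped snack 93 x 46 x 17 mm lying before the baking sheet, left of the middle; leave alone.
- pack_b: Wrapped snack 87 x 42 x 12 mm lying before the baking sheet, right of the middle; leave alone.
Not all that is in view belongs to the job. What is shaped like the turner but green is not meant.

How it is judged:
By the outcome, as a careful person would: the job done as asked, in the order asked, and still so for the second after the job is handed in, with the robot touching nothing.
It also fails if it takes over 72 s, if anything falls off the work surface, if the arm or the gripper's body presses on something with over 40 N, if the wrist force passes 120 N, or if a joint passes its speed limit or range.

### The arm

A 6-joint arm with a two-finger parallel gripper is mounted at the origin on a cart in front of the work surface, level with it; the furniture and walls round the work are solid. World frame = base frame: x ahead of the robot, y to its left, z up, the work surface at z = 0. Lengths are in mm, angles in rad, forces in N, time in s.
With the tool pointing down it reaches from about 400 to 925 mm from the base axis. Payload 12.5 kg.
Tool frame: the origin (TCP) lies where the fingers leave the gripper's body, on its centre line; the fingertips stand 78 mm ahead of it and the grasp point (between the pads) lies 59 mm ahead of it (env.nose_length is the distance from the TCP to the fingertips, in mm); z points along the fingers, y is the line along which they close (so a half turn about z gives the same grasp; the last joint's range is limited). The gripper opens to 95 mm and grips with 3 to 60 N. Pads are 20 mm wide; open, the fingers measure 119 mm over their backs; the gripper's body (75 mm by 180 mm) begins 59 mm behind the grasp point.
Start: joints at [-1.337, 0.491, 1.559, -0, 1.092, -0.106], TCP at [208.333, -589.267, 292.261] pointing down, gripper open.
Joint ranges: [-3.1, 3.1], [-0.84, 2.19], [0.05, 2.79], [-1.13, 4.28], [0.06, 2.93], [-2.69, 2.69]. Speed limits (rad/s): [2.22, 2.22, 2.79, 3.14, 3.14, 3.14].

### API

Orientations are given as [roll, pitch, yaw] about the fixed x, y, z axes, in that order (R = Rz(yaw) Ry(pitch) Rx(roll)).
In Python, from cell import env gives the robot as it stands. The module is installed in compiled form; this text tells all that it offers.
- The arm moves only by the tool send_rows, never from a script. Its argument "series" is text: rows parted by semicolons, each of 6 numbers parted by spaces: the shift along the tool's x, y, z as a fraction of full scale, then the turn, a rotation vector about the tool's x, y, z as a fraction of full scale. A call has 1 to 5 rows; each row shifts and turns the commanded pose from where the row before left it, along the tool's axes as they then stand; what a row does not reach is not made up. Full scale, the value 1, is 60 mm for a shift and 10 degrees for a turn. A row lasts 1/8 s, in which the tool goes at most 62.5 mm and 10.7 degrees, less where a joint would pass 70% of its speed; a pose out of reach is approached as far as the arm can. A call with a number of a shift or a turn outside -1 to 1 is refused whole. A call with a gripper value outside its range is refused whole. "fingers" is the opening, from 0 (shut) to 1 (fully open), set as the call begins (left out, the last holds). The fingers move at their own pace and stop on an object; the grip force is fixed at half the most. Time passes only in rows, so rows that do not move let the fingers close. It gives the time, the measured TCP pose, the force, the opening and the grip force at its end, in the units of the state.
- env.state(): the state, without advancing time (a new reading comes with each control period).
- env.read_camera(name): name is "scene" or "top" or "wrist"; returns a dict with "color" (420x560x3 uint8, red, green, blue), "z_map" (420x560 float32, mm along the optical axis (not along the pixel's ray), 0 where there is no reading), "fovy" (degrees; the focal length in pixels is half the picture's height over the tangent of half this angle, whatever the lens; pixels are square), "cx", "cy" (the principal point, pixels), "distortion" ([k1, k2, p1, p2, k3] as OpenCV has them; the pictures are not rectified), "R" (3x3) and "t" (3): a world point X has camera coordinates R X + t. Camera axes: x right, y down, z forward; pixel columns grow to the right and rows downward; lengths in mm; the calibration is good to about 2 mm. A picture is of the moment at which its call begins.
- env.job_done(): hands the job in; it is judged then, once.
The state is a dict: "t": time; "joints": joint angles; "qvel": joint speeds; "tau": joint torques, N m; "eef_pos": TCP position; "tcp_rot": TCP orientation; "ft_force": force on the tool from outside, world axes, zero at the start; "moment": the same for the moment, N m; "opening": opening from 0.0 (shut) to 1.0 (fully open); "grip_force": force on a finger pad.
Only numpy, scipy, OpenCV 4.12 (cv2) and the standard library are available. Lean on these libraries where they do the work, as an engineer would, in place of code of your own. Each camera call takes 0.05 s, during which the arm holds its last target. There are 200 camera calls.

## Working session

There is one attempt and no reset: what is moved stays moved. The work goes in short steps, Python scripts to look and compute and a tool call to move; the robot and the scene stay as the last step left them, time stands still between calls to the robot, and variables do not carry over. Pictures are saved under pics/ and viewed, at most 13 in all, crops included, and the job is handed in when it is done.

Besides the shell and the picture viewer there is one more tool, called in YAML: its name, and indented under it one key for each argument. send_rows: Moves the arm, as the interface text tells. Shift numbers are shares of 60 mm and turn numbers shares of 10 degrees, none past 1 either way. Its arguments: {"type":"object","properties":{"series":{"type":"string"},"fingers":{"type":"number"}},"required":["series"]}

```bash
mkdir -p pics; cat > h.py <<'E'
import numpy as np, cv2
from cell import env
def cam(n):
    c=env.read_camera(n); h=c["color"].shape[0]
    f=h/2/np.tan(np.radians(c["fovy"])/2)
    c["K"]=np.array([[f,0,c["cx"]],[0,f,c["cy"]],[0,0,1]]); c["D"]=np.array(c["distortion"],float)
    c["R"]=np.array(c["R"]);c["t"]=np.array(c["t"]);return c
def ray(c,uv):
    p=cv2.undistortPoints(np.array(uv,np.float64).reshape(-1,1,2),c["K"],c["D"]).reshape(-1,2)
    d=np.c_[p,np.ones(len(p))]@c["R"]; return -c["R"].T@c["t"],d
def onz(c,uv,z):
    o,d=ray(c,uv); return o+d*((z-o[2])/d[:,2])[:,None]
def bydepth(c,uv):
    o,d=ray(c,uv); uv=np.array(uv).reshape(-1,2).astype(int)
    return o+d*c["z_map"][uv[:,1],uv[:,0]][:,None]
def proj(c,X):
    r,_=cv2.Rodrigues(c["R"]); return cv2.projectPoints(np.array(X,float).reshape(-1,3),r,c["t"],c["K"],c["D"])[0].reshape(-1,2)
def cloud(c):
    v,u=np.mgrid[:420,:560]; return bydepth(c,np.c_[u.ravel(),v.ravel()]).reshape(420,560,3)
def save(c,n): cv2.imwrite("pics/"+n,c["color"][:,:,::-1])
E
python3 - <<'E'
from h import *
print(env.state())
for n in("scene","top"):
    c=cam(n);save(c,n+"1.png");print(n,-c["R"].T@c["t"],c["R"][2],c["fovy"],c["D"], (c["z_map"]==0).mean())
E
```

```text
{'t': 0.0, 'joints': array([-1.33656122e+00,  4.91568920e-01,  1.55943097e+00, -2.96048974e-05,
        1.09166091e+00, -1.05588083e-01]), 'qvel': array([ 0.00044661,  0.0005677 , -0.00109059, -0.00067198,  0.00015654,
       -0.00030306]), 'tau': array([-1.96710812e-04, -6.12643790e+01, -2.58175117e+01,  6.92507531e-02,
        4.82877425e-02, -8.75399064e-05]), 'eef_pos': array([ 208.31565829, -589.11103492,  291.66224245]), 'tcp_rot': array([-3.14052770e+00, -8.64628912e-05,  3.39836806e-01]), 'ft_force': array([-0.71919674,  0.3982268 ,  0.55114665]), 'moment': array([ 0.04318481,  0.00012394, -0.0338558 ]), 'grip_force': 0.0, 'opening': 0.9964833973679348}
scene [-674.09027993  744.53525418  706.89508866] [ 0.81550882 -0.41704981 -0.40126652] 47.3564148752491 [0.03842491 0.         0.         0.         0.        ] 0.004098639455782313
top [-161.54725224  481.57158445 1160.15068843] [ 0.55661369 -0.27583377 -0.78364337] 55.86765371682742 [-0.06607942  0.          0.          0.          0.        ] 0.00383078231292517
```

View pics/scene1.png

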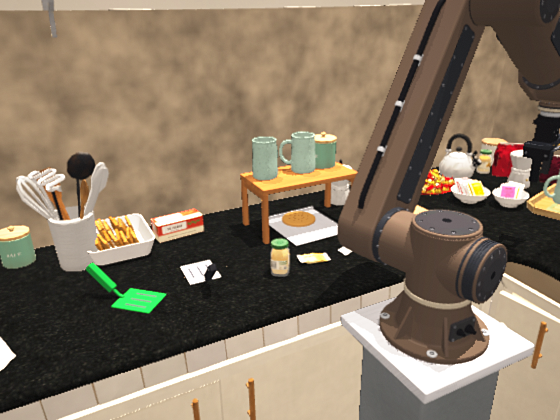

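View pics/top1.png

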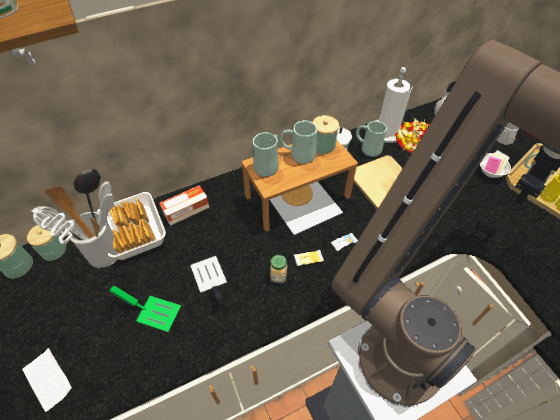

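Scene view: the steel turner is at (203,272), with its black handle near (212,270). The green turner is at (140,300), the shortbread at (298,218) under the shelf, and the jar at (280,258). Top view: steel turner (208,273) with handle to about (218,295), green turner (158,313), biscuit (297,195), sheet (305,208), board (385,185) partly behind the arm, packs (309,257) and (344,241).

Candidates for the turner are the steel one at top (208,273), the green one at (158,313), and the black ladle and spatulas in the crock at (88,180). I choose the steel blade with the black handle.

```bash
cat > m1.py <<'E'
from h import *
def comp(m,seed):
    n,l,s,ce=cv2.connectedComponentsWithStats(m.astype(np.uint8)); 
    k=l[seed[1],seed[0]]
    if k==0:
        ys,xs=np.nonzero(m); i=np.argmin((xs-seed[0])**2+(ys-seed[1])**2); k=l[ys[i],xs[i]]
    return l==k
C={}
for n,bl,bi,sh in(("scene",(192,272),(298,218),(312,232)),("top",(208,265),(297,195),(308,222))):
    c=cam(n);hsv=cv2.cvtColor(c["color"],cv2.COLOR_RGB2HSV);H,S,V=[hsv[:,:,i].astype(int) for i in range(3)];P=cloud(c)
    # blade
    m=comp(((S<60)&(V>120)),bl); ys,xs=np.nonzero(m)
    W=onz(c,np.c_[xs,ys],2); r=cv2.minAreaRect(W[:,:2].astype(np.float32)); print(n,"blade",m.sum(),r, cv2.boxPoints(r).round().tolist(),"depth z",np.median(P[m],0).round(1))
    # biscuit
    m=comp((H>5)&(H<25)&(S>90)&(V>60)&(P[:,:,2]<60)&(P[:,:,2]>-20),bi); ys,xs=np.nonzero(m); print(n,"bisc",m.sum(),xs.min(),xs.max(),ys.min(),ys.max(),np.median(P[m],0).round(1),P[m].min(0).round(),P[m].max(0).round())
    m=comp((S<60)&(V>110)&(abs(P[:,:,2])<25),sh); ys,xs=np.nonzero(m);W=onz(c,np.c_[xs,ys],4);r=cv2.minAreaRect(W[:,:2].astype(np.float32));print(n,"sheet",m.sum(),r,cv2.boxPoints(r).round().tolist(),np.median(P[m],0).round(1))
    # board, shelf
    if n=="top":
        m=comp((H>12)&(H<32)&(S>50)&(V>140)&(P[:,:,2]<60),(385,185)); ys,xs=np.nonzero(m);W=onz(c,np.c_[xs,ys],22);r=cv2.minAreaRect(W[:,:2].astype(np.float32));print("board",m.sum(),r,cv2.boxPoints(r).round().tolist(),np.median(P[m],0).round(1))
    m=comp((H>5)&(H<22)&(S>110)&(abs(P[:,:,2]-188)<12),(300,180) if n=="scene" else (300,170)); r=cv2.minAreaRect(P[m][:,:2].astype(np.float32));print(n,"shelf",m.sum(),r,cv2.boxPoints(r).round().tolist(),np.median(P[m],0).round(1))
    # dark handle: points above the worktop near the blade
    bc=np.array(cv2.minAreaRect(onz(c,np.c_[np.nonzero(comp(((S<60)&(V>120)),bl))[::-1]],2)[:,:2].astype(np.float32))[0])
    m=(np.hypot(P[:,:,0]-bc[0],P[:,:,1]-bc[1])<220)&(P[:,:,2]>15)&(P[:,:,2]<130)
    q=P[m];print("tall near blade",m.sum());u=np.nonzero(m)
    k,l,s,ce=cv2.connectedComponentsWithStats(m.astype(np.uint8))
    for j in range(1,k):
        if s[j,4]>15:
            q=P[l==j];print(ce[j].round(),s[j,4],q.min(0).round(),q.max(0).round(),np.median(c["color"][l==j],0))
E
python3 m1.py
```

```text
scene blade 482 ((518.9234619140625, 399.0433044433594), (93.92474365234375, 117.7845687866211), 87.88904571533203) [[458.0, 354.0], [576.0, 350.0], [580.0, 444.0], [462.0, 448.0]] depth z [530.4 412.9   0.9]
scene bisc 424 282 314 211 226 [675.1 -17.9  18.4] [ 624. -100.    2.] [746.  37.  24.]
scene sheet 1329 ((655.062255859375, -31.43053436279297), (262.0006103515625, 223.76300048828125), 1.8067792654037476) [[521.0, 76.0], [528.0, -147.0], [790.0, -139.0], [782.0, 85.0]] [618.4  -8.4   2.8]
scene shelf 820 ((674.7351684570312, -19.14715576171875), (360.1625061035156, 196.13739013671875), 88.57891845703125) [[572.0, -197.0], [768.0, -202.0], [777.0, 158.0], [581.0, 163.0]] [648.5  14.5 185.7]
tall near blade 467
[145. 245.] 184 [676. 478.  15.] [722. 547.  59.] [203. 188. 174.]
[272. 256.] 128 [387. 203.  15.] [424. 228. 100.] [183. 170. 124.]
[210. 272.] 155 [371. 395.  18.] [452. 415.  93.] [41. 39. 39.]
top blade 823 ((520.4087524414062, 402.40338134765625), (92.35161590576172, 112.2496337890625), 87.9273452758789) [[463.0, 358.0], [575.0, 354.0], [578.0, 447.0], [466.0, 451.0
[... 242 characters left out ...]
7.0], [534.0, -136.0], [720.0, -131.0], [715.0, 82.0]] [599.7 -20.3   3.6]
board 1409 ((625.9472045898438, -332.7565612792969), (156.3074188232422, 279.0452575683594), 30.1824951171875) [[488.0, -251.0], [629.0, -493.0], [764.0, -414.0], [623.0, -173.0]] [ 617.3 -335.1   20.3]
top shelf 2741 ((679.7791748046875, -22.76995849609375), (364.7196350097656, 193.0236053466797), 89.50173950195312) [[582.0, -204.0], [775.0, -206.0], [778.0, 159.0], [585.0, 160.0]] [636.8   7.5 187.4]
tall near blade 279
[158. 240.] 100 [680. 480.  15.] [722. 551.  62.] [137. 133. 124.]
[272. 269.] 74 [393. 206.  15.] [426. 228. 102.] [126.  131.5  97. ]
[216. 293.] 105 [374. 397.  32.] [448. 417.  93.] [47. 47. 49.]
```

```bash
cat > plan.py <<'E'
import sys
from h import *
from scipy.spatial.transform import Rotation as Ro
def rot(r): return Ro.from_euler("xyz",r)
def plan(wps,fill=.9,state=None,nd=2):
    """wps: list of (pos,rpy[,fill]) ; prints rows (tool axes, shares)"""
    s=state or env.state(); p=np.array(s["eef_pos"]);r=rot(s["tcp_rot"]); rows=[]
    for w in wps:
        q=np.array(w[0],float);e=rot(w[1]);f=w[2] if len(w)>2 else fill
        rv=(r.inv()*e).as_rotvec(); n=max(1,int(np.ceil(max(np.linalg.norm(q-p)/60,np.degrees(np.linalg.norm(rv))/10)/f-.05)))
        p0,r0=p,r
        for i in range(1,n+1):
            pt=p0+(q-p0)*i/n; rt=r0*Ro.from_rotvec(rv*i/n)
            row=np.r_[r.inv().apply(pt-p)/60,np.degrees((r.inv()*rt).as_rotvec())/10].round(nd)
            rows.append(row); p=p+r.apply(row[:3]*60); r=r*Ro.from_rotvec(np.radians(row[3:]*10))
        rows.append(None)
    k=0;cur=[]
    for x in rows:
        if x is None: print("  ".join([]),"; ".join(cur) if cur else "","  <wp>");cur=[];continue
        cur.append(" ".join("%g"%(v+0) for v in x))
        if len(cur)==5: print("; ".join(cur));cur=[]
    print("end",p.round(1),r.as_euler("xyz").round(4))
def show():
    s=env.state();print(round(s["t"],2),s["eef_pos"].round(1),s["tcp_rot"].round(4),"F",s["ft_force"].round(1),"op",round(s["opening"],3),"grip",round(s["grip_force"],1))
E
python3 - <<'E'
from plan import *
c=cam("top");P=cloud(c)
for n,b in(("greenblade",(158,313)),("greenhandle",(122,297)),("packa",(309,257)),("packb",(344,241)),("jar",(278,262))): print(n,P[b[1],b[0]].round())
hsv=cv2.cvtColor(c["color"],cv2.COLOR_RGB2HSV)
m=(hsv[:,:,0]>50)&(hsv[:,:,0]<70)&(hsv[:,:,1]>180);m[:, :90]=0;m[:270]=0;print("green",P[m].min(0).round(),P[m].max(0).round())
for n in("scene","top"):
    c=cam(n);P=cloud(c)
    m=(P[:,:,0]>390)&(P[:,:,0]<520)&(P[:,:,1]>-200)&(P[:,:,1]<150)&(P[:,:,2]>6)&(P[:,:,2]<40)
    k,l,s,ce=cv2.connectedComponentsWithStats(m.astype(np.uint8))
    for j in range(1,k):
        if s[j,4]>15: q=P[l==j];print(n,ce[j].round(),s[j,4],q.min(0).round(),q.max(0).round())
    I=c["color"];P=cloud(c);hsv=cv2.cvtColor(I,cv2.COLOR_RGB2HSV)
    m=(hsv[:,:,1]>90)&(abs(P[:,:,0]-675)<90)&(abs(P[:,:,1]+18)<90)&(P[:,:,2]>13)&(P[:,:,2]<26)
    ys,xs=np.nonzero(m);W=onz(c,np.c_[xs,ys],20);print(n,"bisc top",m.sum(),W.min(0).round(),W.max(0).round(),cv2.minEnclosingCircle(W[:,:2].astype(np.float32)))
print("to pre");plan([([430,-330,292],[np.pi,0,.2]),([440,100,292],[np.pi,0,0.]),([400,250,292],[np.pi,0,0])],fill=1,nd=2)
E
```

```text
greenblade [456. 592.   2.]
greenhandle [522. 671.  64.]
packa [419.  76.  14.]
packb [424. -68.   7.]
jar [406. 199.  93.]
green [388. 521.  -6.] [558. 696.  92.]
scene [312. 258.] 212 [390.  25.   6.] [450. 122.  19.]
scene bisc top 386 [613. -77.  20.] [740.  41.  20.] ((675.994873046875, -18.27071189880371), 66.3735580444336)
top [344. 241.] 107 [406. -95.   6.] [444. -40.  14.]
top [308. 258.] 285 [390.  29.   6.] [456. 125.  21.]
top bisc top 403 [625. -79.  20.] [703.  39.  20.] ((683.07275390625, -20.309568405151367), 59.13597106933594)
to pre
0.82 -0.47 0 0 0 0.13; 0.81 -0.5 0 0 0 0.14; 0.8 -0.51 0 0 0 0.13; 0.78 -0.53 0 0 0 0.13; 0.78 -0.54 0 0 0 0.14
 0.76 -0.57 0 0 0 0.13   <wp>
0.2 -0.87 0 0 0 0.14; 0.17 -0.88 0 0 0 0.15; 0.16 -0.89 0 0 0 0.14; 0.13 -0.88 0 0 0 0.14; 0.11 -0.89 0 0 0 0.15
 0.09 -0.89 0 0 0 0.14; 0.06 -0.9 0 0 0 0.14; 0.05 -0.89 0 0 0 0.15   <wp>
 -0.22 -0.83 0 0 0 0; -0.23 -0.84 0 0 0 0; -0.22 -0.83 0 0 0 0   <wp>
end [400.1 250.  292.3] [-3.1414e+00  1.0000e-04 -5.0000e-04]
```

send_rows:
  series: "0.82 -0.47 0 0 0 0.13; 0.81 -0.5 0 0 0 0.14; 0.8 -0.51 0 0 0 0.13; 0.78 -0.53 0 0 0 0.13; 0.78 -0.54 0 0 0 0.14"
  fingers: 1

```text
t: 0.98
eef_pos: [394.3, -372.0, 292.4]
tcp_rot: [3.141, -0.0, 0.222]
ft_force: [0.2, -1.0, 0.4]
opening: 1.0
grip_force: 0.0
```

send_rows:
  series: "0.76 -0.57 0 0 0 0.13; 0.2 -0.87 0 0 0 0.14; 0.17 -0.88 0 0 0 0.15; 0.16 -0.89 0 0 0 0.14; 0.13 -0.88 0 0 0 0.14"

```text
t: 1.6
eef_pos: [434.9, -113.5, 292.4]
tcp_rot: [3.141, -0.0, 0.1]
ft_force: [0.7, 0.0, -0.0]
opening: 0.996
grip_force: 0.0
```

send_rows:
  series: "0.11 -0.89 0 0 0 0.15; 0.09 -0.89 0 0 0 0.14; 0.06 -0.9 0 0 0 0.14; 0.05 -0.89 0 0 0 0.15"

```text
t: 2.1
eef_pos: [440.1, 101.6, 292.5]
tcp_rot: [3.142, -0.001, -0.001]
ft_force: [1.0, -0.7, 0.1]
opening: 0.999
grip_force: 0.0
```

send_rows:
  series: "-0.22 -0.83 0 0 0 0; -0.23 -0.84 0 0 0 0; -0.22 -0.83 0 0 0 0; 0 0 0 0 0 0"

```text
t: 2.6
eef_pos: [399.1, 252.3, 292.2]
tcp_rot: [-3.141, -0.0, 0.004]
ft_force: [-0.2, -0.9, -0.2]
opening: 0.996
grip_force: 0.0
```

```bash
python3 - <<'E'
from plan import *
from m1 import comp
E
python3 - <<'E'
from plan import *
show()
c=cam("top");save(c,"top2.png");P=cloud(c);hsv=cv2.cvtColor(c["color"],cv2.COLOR_RGB2HSV);H,S,V=[hsv[:,:,i].astype(int) for i in range(3)]
m=((H>12)&(H<32)&(S>50)&(V>140)&(P[:,:,2]<40)&(P[:,:,2]>8)&(P[:,:,1]<-170)&(P[:,:,1]>-560)).astype(np.uint8)
k,l,s,ce=cv2.connectedComponentsWithStats(m);j=1+np.argmax(s[1:,4]);ys,xs=np.nonzero(l==j)
W=onz(c,np.c_[xs,ys],22);r=cv2.minAreaRect(W[:,:2].astype(np.float32));print("board",s[j],r,cv2.boxPoints(r).round().tolist(),np.median(P[l==j],0))
a=np.radians(40);psi=-.035
plan([([300,409,230],[np.pi,-a,psi])])
E
```

```text
scene blade 482 ((518.9234619140625, 399.0433044433594), (93.92474365234375, 117.7845687866211), 87.88904571533203) [[458.0, 354.0], [576.0, 350.0], [580.0, 444.0], [462.0, 448.0]] depth z [529.7 413.2   1.1]
scene bisc 424 282 314 211 226 [674.9 -18.2  18.1] [ 624. -101.   -1.] [791.  38.  24.]
scene sheet 1384 ((655.1233520507812, -31.088424682617188), (262.6166076660156, 223.4962615966797), 1.5866330862045288) [[521.0, 77.0], [527.0, -146.0], [789.0, -139.0], [783.0, 84.0]] [613.2 -12.9   2.9]
scene shelf 151 ((587.0430908203125, -2.8891067504882812), (15.172038078308105, 190.86822509765625), 0.9953488111495972) [[578.0, 92.0], [581.0, -98.0], [596.0, -98.0], [593.0, 93.0]] [586.1   0.8 181.4]
tall near blade 472
[145. 245.] 188 [676. 479.  15.] [721. 548.  60.] [205. 191. 176.]
[272. 256.] 128 [390. 203.  16.] [423. 227.  99.] [186.  172.5 127. ]
[210. 272.] 155 [374. 394.  17.] [449. 416.  93.] [31. 29. 31.]
top blade 830 ((520.7196044921875, 402.41424560546875), (92.36302185058594, 114.13618469238281), 87.81660461425781) [[462.0, 358.0], [576.0, 354.0], [580.0, 446.0], [465.0, 
[... 812 characters left out ...]
 137. ]
[272. 269.] 71 [393. 206.  18.] [427. 227. 102.] [138. 146. 108.]
[217. 293.] 106 [375. 396.  32.] [450. 417.  98.] [41.  41.  43.5]
2.7 [399.9 250.  292.1] [3.1413e+00 1.0000e-04 9.0000e-04] F [1.3 0.5 0.7] op 0.999 grip 0.0
board [430 202   5   6  16] ((403.5945129394531, -443.1969299316406), (8.730123519897461, 29.485416412353516), 23.465938568115234) [[394.0, -431.0], [405.0, -458.0], [413.0, -455.0], [402.0, -428.0]] [ 403.55340321 -443.20826732   19.86971107]
-0.33 -0.53 0.21 -0.01 0.8 0.04; -0.37 -0.53 0.15 -0.02 0.8 0.04; -0.38 -0.53 0.11 -0.01 0.8 0.03; -0.4 -0.52 0.04 -0.01 0.8 0.04; -0.41 -0.53 -0.01 -0.02 0.8 0.04
    <wp>
end [299.8 409.2 230.1] [ 3.1411 -0.6982 -0.035 ]
```

View pics/top2.png

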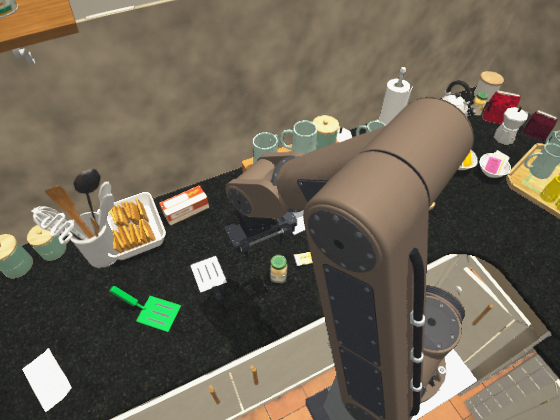

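The arm hides the board in this view; the steel turner is clear at (208,273) with its handle near (217,293). Next I go to the pre-grasp pose.

send_rows:
  series: "-0.33 -0.53 0.21 0 0.8 0.04; -0.37 -0.53 0.15 0 0.8 0.04; -0.38 -0.53 0.11 0 0.8 0.03; -0.4 -0.52 0.04 0 0.8 0.04; -0.41 -0.53 0 0 0.8 0.04"

```text
t: 3.38
eef_pos: [372.7, 357.7, 314.6]
tcp_rot: [-3.085, -0.523, 0.05]
ft_force: [0.6, -0.4, -0.3]
opening: 0.999
grip_force: 0.0
```

send_rows:
  series: "0 0 0 0 0 0; 0 0 0 0 0 0"

```text
t: 3.62
eef_pos: [372.1, 357.1, 313.5]
tcp_rot: [-3.085, -0.519, 0.048]
ft_force: [0.7, 0.1, 0.3]
opening: 1.001
grip_force: 0.0
```

```bash
python3 - <<'E'
from plan import *
show();c=cam("wrist");cv2.imwrite("pics/w1.png",cv2.resize(c["color"],None,fx=1.4,fy=1.4)[:,:,::-1])
print(-c["R"].T@c["t"],c["R"][2])
g=[403,405,65]
print("grip px",proj(c,[g,[520,401,0],[575,399,0],[465,403,0],[382,406,86],[445,404,23]]).round())
P=cloud(c);V=c["color"].max(2)
m=(P[:,:,2]>15)&(P[:,:,2]<110)&(abs(P[:,:,1]-405)<60)&(P[:,:,0]>350)&(P[:,:,0]<470)
q=P[m]
if len(q)>50:
    for lo in range(20,100,15):
        s=q[(q[:,2]>lo)&(q[:,2]<lo+15)]
        if len(s)>5: print(lo,len(s),s.min(0).round(1),s.max(0).round(1),s.mean(0).round(1))
E
```

```text
3.62 [372.1 357.1 313.5] [-3.0851 -0.5194  0.0479] F [0.7 0.1 0.3] op 1.001 grip 0.0
[396.22760206 352.84860171 433.7458231 ] [ 0.22435281  0.06447801 -0.97237256]
grip px [[249. 267.]
 [265. 189.]
 [270. 155.]
 [261. 225.]
 [244. 285.]
 [257. 237.]]
20 33 [426.9 392.8  25.5] [450.9 412.2  35. ] [444.6 399.   32.9]
35 174 [409.1 392.9  35.1] [448.6 413.4  50. ] [438.5 401.3  42.6]
50 197 [399.  393.4  50. ] [433.5 413.2  64.9] [423.5 401.6  57.6]
65 240 [375.6 393.9  65.1] [418.8 414.   80. ] [407.  402.2  72.9]
80 410 [376.1 394.5  80. ] [405.1 414.5  94. ] [389.7 403.9  86.8]
```

View pics/w1.png

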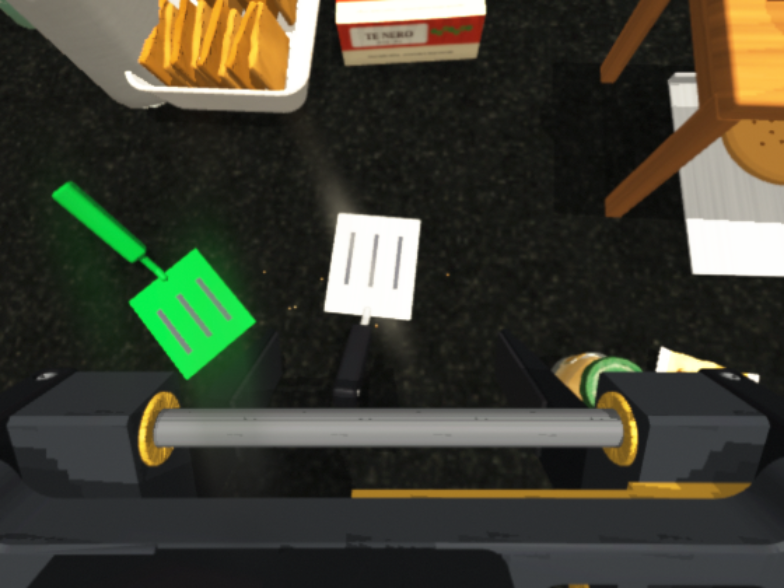

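The wrist picture shows the steel turner upright, its blade at about (375,265) and black handle at (353,360). The green one at (190,315) is separate. The choice is confirmed. The move stopped short of its target, so I check the joints.

```bash
python3 - <<'E'
from plan import *
show();print(env.state()["joints"].round(3))
plan([([310,407,240],[np.pi,-.61,-.025],.55)])
E
```

```text
3.67 [372.1 357.3 313.3] [-3.0853 -0.5192  0.0483] F [-0.4  0.8  0.3] op 0.999 grip 0.0
[ 0.74   0.234  1.996 -0.566  0.534  2.684]
 -0.37 -0.21 0.15 -0.14 0.13 0.09; -0.37 -0.21 0.14 -0.13 0.13 0.08; -0.38 -0.21 0.13 -0.14 0.14 0.09; -0.39 -0.2 0.12 -0.14 0.13 0.08   <wp>
end [310.  407.  239.7] [ 3.1409 -0.61   -0.0249]
```

send_rows:
  series: "0 0 0 0 0 -1; 0 0 0 0 0 -1; 0 0 0 0 0 -1; 0 0 0 0 0 -1; 0 0 0 0 0 -1"

```text
t: 4.3
eef_pos: [372.0, 357.7, 313.2]
tcp_rot: [2.757, -0.362, 1.014]
ft_force: [0.5, -0.5, -0.8]
opening: 1.003
grip_force: 0.0
```

send_rows:
  series: "0 0 0 0 0 -1; 0 0 0 0 0 -1; 0 0 0 0 0 -1; 0 0 0 0 0 -1; 0 0 0 0 0 -1"

```text
t: 4.92
eef_pos: [372.0, 357.7, 313.2]
tcp_rot: [2.621, 0.041, 1.804]
ft_force: [-1.0, 0.2, -0.5]
opening: 1.002
grip_force: 0.0
```

send_rows:
  series: "0 0 0 0 0 -1; 0 0 0 0 0 -1; 0 0 0 0 0 -1; 0 0 0 0 0 -1; 0 0 0 0 0 -1"

```text
t: 5.55
eef_pos: [372.0, 357.7, 313.2]
tcp_rot: [2.821, 0.419, 2.619]
ft_force: [-0.4, 0.6, 0.1]
opening: 1.003
grip_force: 0.0
```

```bash
cat >> plan.py <<'E'
FL=Ro.from_euler("z",np.pi)
def R_lean(a,psi): # gripper leaning back a (rad), heading psi, half-turned
    return rot([np.pi,-a,psi])*FL
def tcp_at(grip,a,psi,back=0):
    R=R_lean(a,psi); return np.array(grip,float)-R.apply([0,0,59+back]), R.as_euler("xyz")
E
python3 - <<'E'
from plan import *
show();print(env.state()["joints"].round(3))
A=np.radians(40)
plan([(*tcp_at([403,404,65],A,-.025,85),.6)])
E
```

```text
5.55 [372.  357.7 313.2] [2.8208 0.4192 2.619 ] F [-0.4  0.6  0.1] op 1.003 grip 0.0
[ 0.741  0.234  1.996 -0.566  0.534  0.061]
0.42 -0.06 0.31 0.06 -0.23 -0.53; 0.44 -0.02 0.29 0.05 -0.23 -0.52; 0.45 0.02 0.28 0.06 -0.23 -0.53; 0.46 0.07 0.26 0.06 -0.23 -0.53; 0.46 0.11 0.23 0.05 -0.23 -0.53
    <wp>
end [310.3 406.2 175.5] [3.1414 0.6974 3.1174]
```

send_rows:
  series: "0.42 -0.06 0.31 0.06 -0.23 -0.53; 0.44 -0.02 0.29 0.05 -0.23 -0.52; 0.45 0.02 0.28 0.06 -0.23 -0.53; 0.46 0.07 0.26 0.06 -0.23 -0.53; 0.46 0.11 0.23 0.05 -0.23 -0.53"

```text
t: 6.18
eef_pos: [311.9, 427.1, 208.7]
tcp_rot: [-3.112, 0.644, 3.114]
ft_force: [0.0, -0.4, 0.6]
opening: 0.998
grip_force: 0.0
```

send_rows:
  series: "0 0 0 0 0 0; 0 0 0 0 0 0"

```text
t: 6.42
eef_pos: [312.3, 426.5, 209.9]
tcp_rot: [-3.117, 0.644, 3.109]
ft_force: [-0.3, -0.7, 0.0]
opening: 0.999
grip_force: 0.0
```

```bash
python3 - <<'E'
from plan import *
show();print(env.state()["joints"].round(3))
A=np.radians(40)
plan([(*tcp_at([403,404,65],A,-.025,85),.5),(*tcp_at([403,404,65],A,-.025,0),.5)])
for n in("scene","top"):
    c=cam(n);P=cloud(c);m=(P[:,:,2]>18)&(P[:,:,2]<75)&(abs(P[:,:,1]-404)<18)&(P[:,:,0]>395)&(P[:,:,0]<455)&(c["color"].max(2)<110)
    q=P[m];print(n,len(q), "y at grip:",[ (z,s[:,1].min().round(),s[:,1].max().round(),s[:,0].mean().round()) for z in(30,45,60) for s in [q[(q[:,2]>z)&(q[:,2]<z+15)]] if len(s)>4])
E
```

```text
6.42 [312.3 426.5 209.9] [-3.1173  0.6443  3.1089] F [-0.3 -0.7  0. ] op 0.999 grip 0.0
[ 1.009  0.465  2.041 -1.133  0.626  0.428]
 0.18 -0.16 0.23 -0.08 -0.15 -0.02; 0.19 -0.17 0.22 -0.09 -0.16 -0.01   <wp>
 0 0 0.47 0 0 0; 0 0 0.47 0 0 0; 0 0 0.48 0 0 0   <wp>
end [365.2 404.9 110. ] [3.1408 0.6984 3.1165]
scene 56 y at grip: [(30, np.float64(400.0), np.float64(413.0), np.float64(420.0)), (45, np.float64(400.0), np.float64(415.0), np.float64(405.0)), (60, np.float64(413.0), np.float64(415.0), np.float64(403.0))]
top 0 y at grip: []
```

```bash
python3 - <<'E'
from plan import *
A=np.radians(24)
plan([(*tcp_at([403,404.5,65],A,-.025,70),.5)])
E
```

```text
-0.08 -0.1 0.25 -0.05 0.43 -0.02; -0.1 -0.11 0.25 -0.06 0.43 -0.02; -0.11 -0.1 0.24 -0.05 0.43 -0.02   <wp>
end [350.5 405.9 182.6] [-3.1415  0.4197  3.1172]
```

send_rows:
  series: "-0.08 -0.1 0.25 -0.05 0.43 -0.02; -0.1 -0.11 0.25 -0.06 0.43 -0.02; -0.11 -0.1 0.24 -0.05 0.43 -0.02; 0 0 0 0 0 0"

```text
t: 7.02
eef_pos: [351.4, 405.6, 182.6]
tcp_rot: [-3.141, 0.42, 3.115]
ft_force: [-0.4, -0.6, 0.7]
opening: 1.0
grip_force: 0.0
```

```bash
python3 - <<'E'
from plan import *
show();print(env.state()["joints"].round(3))
A=np.radians(24)
plan([(*tcp_at([403,404.5,65],A,-.025,0),.45)])
E
```

```text
7.03 [351.4 405.6 182.6] [-3.1414  0.4203  3.1152] F [-0.4 -0.6  0.7] op 1.0 grip 0.0
[ 0.847  0.487  2.014 -0.75   0.477 -0.05 ]
 0 0 0.39 0 0 0; 0.01 0 0.38 0 0.01 0; 0 0 0.39 0 0 -0.01   <wp>
end [379.2 404.8 118.8] [-3.1406  0.4185  3.1171]
```

send_rows:
  series: "0 0 0.39 0 0 0; 0 0 0.39 0 0 0; 0 0 0.39 0 0 0; 0 0 0 0 0 0"

```text
t: 7.52
eef_pos: [378.4, 405.7, 117.6]
tcp_rot: [-3.139, 0.42, 3.119]
ft_force: [-0.2, 0.1, -0.2]
opening: 1.001
grip_force: 0.0
```

```bash
python3 - <<'E'
from plan import *
show();print(env.state()["joints"].round(3))
s=env.state();print("grasp pt",(s["eef_pos"]+rot(s["tcp_rot"]).apply([0,0,59])).round(1))
c=cam("wrist");P=cloud(c)
m=(c["color"].min(2)>150)&(abs(P[:,:,2])<12)&(abs(P[:,:,0]-520)<80)&(abs(P[:,:,1]-401)<70)
ys,xs=np.nonzero(m);print(m.sum())
if m.sum()>100:
    W=onz(c,np.c_[xs,ys],2);r=cv2.minAreaRect(W[:,:2].astype(np.float32));print(r)
E
```

```text
7.53 [378.4 405.7 117.6] [-3.1391  0.4196  3.1192] F [-0.2  0.1 -0.2] op 1.001 grip 0.0
[ 0.807  0.617  2.017 -0.975  0.374  0.156]
grasp pt [402.4 405.   63.7]
2473
((519.7178955078125, 400.14630126953125), (92.39087677001953, 113.5294418334961), 88.86634063720703)
```

send_rows:
  series: "0 0 0 0 0 0; 0 0 0 0 0 0; 0 0 0 0 0 0; 0 0 0 0 0 0; 0 0 0 0 0 0"
  fingers: 0

```text
t: 8.2
eef_pos: [378.6, 406.1, 118.3]
tcp_rot: [-3.141, 0.42, 3.119]
ft_force: [0.4, -0.8, 0.0]
opening: 0.534
grip_force: 0.0
```

send_rows:
  series: "0 0 0 0 0 0; 0 0 0 0 0 0; 0 0 0 0 0 0"

```text
t: 8.57
eef_pos: [378.6, 406.1, 118.2]
tcp_rot: [-3.141, 0.42, 3.119]
ft_force: [-0.5, -0.2, -0.3]
opening: 0.218
grip_force: 2.4
```

```bash
python3 - <<'E'
from plan import *
show();s=env.state();p=s["eef_pos"];r=s["tcp_rot"]
plan([(p+[0,0,70],r,.5)])
E
```

```text
8.57 [378.6 406.1 118.2] [-3.1406  0.4198  3.1194] F [-0.5 -0.2 -0.3] op 0.218 grip 2.4
 -0.16 0 -0.36 0 0 0; -0.16 0 -0.35 0 0 0; -0.16 0 -0.36 0 0 0   <wp>
end [378.7 406.1 188.6] [-3.1406  0.4198  3.1194]
```

send_rows:
  series: "0 0 0 0 0 0; 0 0 0 0 0 0; 0 0 0 0 0 0"

```text
t: 8.95
eef_pos: [378.6, 406.0, 118.2]
tcp_rot: [-3.141, 0.42, 3.119]
ft_force: [0.5, -0.6, -0.3]
opening: 0.207
grip_force: 30.0
```

send_rows:
  series: "-0.08 0 -0.18 0 0 0; -0.16 0 -0.36 0 0 0; -0.16 0 -0.36 0 0 0; -0.16 0 -0.36 0 0 0; 0 0 0 0 0 0"

```text
t: 9.57
eef_pos: [378.6, 406.4, 202.0]
tcp_rot: [3.14, 0.421, 3.119]
ft_force: [0.3, -0.4, -2.5]
opening: 0.208
grip_force: 30.0
```

```bash
cat > tip.py <<'E'
from plan import *
def blade(views=("scene","top"),box=None):
    """blade outline: rectangle in the plane of the blade's expected height, and depth plane"""
    s=env.state();g=s["eef_pos"]+rot(s["tcp_rot"]).apply([0,0,59]); 
    R=rot(s["tcp_rot"])*FL; 
    for n in views:
        c=cam(n);P=cloud(c);I=c["color"];h=cv2.cvtColor(I,cv2.COLOR_RGB2HSV)
        ex=g+np.array([117,0,-65]) if box is None else np.array(box)
        m=(h[:,:,1]<70)&(h[:,:,2]>110)&(np.linalg.norm(P[:,:,:2]-ex[:2],axis=2)<95)&(abs(P[:,:,2]-ex[2])<30)
        q=P[m]
        if len(q)<60: print(n,"few",len(q));continue
        A=np.c_[q[:,:2]-ex[:2],np.ones(len(q))];k=np.linalg.lstsq(A,q[:,2],rcond=None)[0]
        ok=abs(A@k-q[:,2])<5;k=np.linalg.lstsq(A[ok],q[ok,2],rcond=None)[0]
        o,d=ray(c,np.c_[np.nonzero(m)[::-1]])
        # intersect rays with fitted plane
        t=(k[2]+k[0]*(o[0]-ex[0])+k[1]*(o[1]-ex[1])-o[2])/(d[:,2]-k[0]*d[:,0]-k[1]*d[:,1]);W=(o+d*t[:,None])
        r=cv2.minAreaRect(W[:,:2].astype(np.float32))
        print(n,m.sum(),"rect",np.round(r[0],1),np.round(r[1],1),round(r[2],1),"slopes deg x,y",np.degrees(np.arctan(k[:2])).round(1),"z at ctr",round(k[2]+k[0]*(r[0][0]-ex[0])+k[1]*(r[0][1]-ex[1]),1),"grip",g.round(1),"rel",(np.array(r[0])-g[:2]).round(1))
if __name__=="__main__": show();blade(("scene","top","wrist"))
E
python3 tip.py
```

```text
9.57 [378.6 406.4 202. ] [3.1404 0.4215 3.1185] F [ 0.3 -0.4 -2.5] op 0.208 grip 30.0
scene 384 rect [518.3 403.7] [ 89.5 112.8] 89.4 slopes deg x,y [-0.1  0.3] z at ctr 84.8 grip [402.8 405.9 148.2] rel [115.6  -2.2]
top 129 rect [520.9 440.3] [ 19.8 111.9] 88.8 slopes deg x,y [-0.6 -1.8] z at ctr 84.4 grip [402.8 405.9 148.2] rel [118.2  34.4]
wrist 391 rect [471.7 403. ] [90.  15.9] 88.7 slopes deg x,y [ 0.9 -0.2] z at ctr 84.0 grip [402.8 405.9 148.2] rel [69.  -2.9]
```

```bash
cat > kin.py <<'E'
from plan import *
from scipy.optimize import least_squares
D=[([-1.3366,.4916,1.5594,0,1.0917,-.1056],[208.3,-589.1,291.7],[-3.1405,0,.3398]),
([.74,.234,1.996,-.566,.534,2.684],[372.1,357.3,313.3],[-3.0853,-.5192,.0483]),
([.741,.234,1.996,-.566,.534,.061],[372,357.7,313.2],[2.8208,.4192,2.619]),
([1.009,.465,2.041,-1.133,.626,.428],[312.3,426.5,209.9],[-3.1173,.6443,3.1089]),
([.847,.487,2.014,-.75,.477,-.05],[351.4,405.6,182.6],[-3.1414,.4203,3.1152]),
([.807,.617,2.017,-.975,.374,.156],[378.4,405.7,117.6],[-3.1391,.4196,3.1192])]
Y=lambda a:Ro.from_euler("y",a);Z=lambda a:Ro.from_euler("z",a)
def fk(q,k):
    r0,h0,a2,e,d4,L,o=k
    B=Z(q[0]);U=B*Y(q[1]);F=B*Y(q[1]+q[2]);W=F*Z(q[3])*Y(q[4]);T=W*Z(q[5]+o)
    p=B.apply([r0,0,h0])+U.apply([0,0,a2])+F.apply([e,0,d4])+W.apply([0,0,L]);return p,T
def res(k):
    o=[]
    for q,p,r in D:
        P,T=fk(q,k);o+=list(P-p)+list(200*(rot(r).inv()*T).as_rotvec())
    return o
best=min((least_squares(res,[100,400,500,0,450,200,o]) for o in(0,np.pi/2,np.pi,-np.pi/2)),key=lambda s:s.cost)
K=best.x
lo=np.array([-3.1,-.84,.05,-1.13,.06,-2.69]);hi=np.array([3.1,2.19,2.79,4.28,2.93,2.69])
def ik(p,R,q0):
    f=lambda q:(lambda P,T:np.r_[P-p,300*(R.inv()*T).as_rotvec()])(*fk(q,K))
    return min((least_squares(f,np.clip(s,lo+.01,hi-.01),bounds=(lo,hi)) for s in ([q0]+[np.array(q0)+d for d in([0,0,0,.8,.2,.0],[0,-.5,.4,0,.3,0])])),key=lambda s:s.cost)
if __name__=="__main__":
    print(K.round(3),best.cost,np.abs(res(K)).max())
    q0=env.state()["joints"]
    for a in(24,):
        for x in range(400,580,20):
            for z in(70,105):
                p,_=tcp_at([x,-17,z],np.radians(a),.02);s=ik(p,R_lean(np.radians(a),.02),[0,.6,2.2,0,.3,-1.6]);print(x,z,round(s.cost,2),s.x.round(2))
E
python3 kin.py
```

```text
[103.611 100.489 427.623 -27.824 349.233  28.442   1.571] 3804.5724711083367 62.56057460078716
400 70 1258.48 [-0.05  0.32  2.48  1.05  0.06 -2.69]
400 105 308.88 [-0.06  0.25  2.49  1.05  0.06 -2.69]
420 70 1024.05 [-0.05  0.36  2.43  1.05  0.06 -2.69]
420 105 221.48 [-0.05  0.29  2.44  1.05  0.06 -2.69]
440 70 796.35 [-0.05  0.4   2.38  1.06  0.06 -2.69]
440 105 143.17 [-0.05  0.33  2.39  1.06  0.06 -2.69]
460 70 584.82 [-0.05  0.44  2.33  1.06  0.06 -2.69]
460 105 81.26 [-0.05  0.37  2.35  1.06  0.06 -2.69]
480 70 397.93 [-0.05  0.47  2.28  1.06  0.06 -2.69]
480 105 40.08 [-0.04  0.41  2.29  0.79  0.06 -2.42]
500 70 243.3 [-0.04  0.51  2.23  1.06  0.06 -2.69]
500 105 7.83 [-0.04  0.44  2.24  0.5   0.06 -2.12]
520 70 127.8 [-0.04  0.54  2.18  1.06  0.06 -2.69]
520 105 0.0 [-0.04  0.47  2.19  0.34  0.07 -1.97]
540 70 57.71 [-0.04  0.57  2.13  1.02  0.06 -2.65]
540 105 0.0 [-0.04  0.5   2.13  0.23  0.1  -1.85]
560 70 9.98 [-0.03  0.6   2.08  0.47  0.06 -2.09]
560 105 0.0 [-0.03  0.53  2.07  0.17  0.13 -1.79]
```

```bash
python3 - <<'E'
s=open("kin.py").read()
s=s.replace("r0,h0,a2,e,d4,L,o=k","r0,h0,a2,e,d4,L,o,y0,w,wx,b2,b3=k")
s=s.replace("q[1])","q[1]+b2)").replace("q[1]+q[2])","q[1]+q[2]+b3)").replace("[r0,0,h0]","[r0,y0,h0]")
s=s.replace("W.apply([0,0,L])","W.apply([wx,w,L])").replace("[100,400,500,0,450,200,o]","[100,400,500,0,450,200,o,0,0,0,0,0]")
s=s.replace("D=[","s_=env.state()\nD=[").replace("[-3.1391,.4196,3.1192])]","[-3.1391,.4196,3.1192]),(s_['joints'],s_['eef_pos'],s_['tcp_rot'])]")
s=s.replace('    q0=env','    print(np.round(res(K),1).reshape(-1,6))\n    q0=env')
open("kin.py","w").write(s)
E
python3 kin.py | head -12
```

```text
[-5.50000e-01  1.98057e+02  5.86961e+02  4.36310e+01  4.13127e+02
  1.94844e+02  1.57100e+00  6.70960e+01 -1.08200e+00  3.20000e-01
 -2.00000e-03 -0.00000e+00] 0.14067368813532785 0.18529782710839982
[[ 0.1  0.  -0.  -0.   0.  -0. ]
 [ 0.1  0.  -0.  -0.   0.  -0.2]
 [-0.1 -0.   0.1 -0.  -0.  -0. ]
 [-0.1  0.1 -0.2  0.1  0.1 -0.1]
 [ 0.1 -0.2 -0.   0.   0.   0.2]
 [ 0.   0.   0.1  0.  -0.1  0.1]
 [ 0.   0.  -0.  -0.  -0.  -0. ]]
400 70 1019.7 [-0.23  0.4   2.4   0.89  0.06 -2.69]
400 105 363.74 [-0.24  0.33  2.41  0.88  0.08 -2.69]
```

```bash
python3 - <<'E'
s=open("kin.py").read()
i=s.index("def ik");j=s.index("if __name__")
s=s[:i]+'''def ik(p,R,q0=None):
    f=lambda q:(lambda P,T:np.r_[P-p,300*(R.inv()*T).as_rotvec()])(*fk(q,K))
    S=[q0] if q0 is not None else [[np.arctan2(p[1],p[0])-.15,.4,2.1,a,.3,b] for a in(-.5,.5,1.5,3) for b in(-1.5,0,1.5)]
    return [s for s in (least_squares(f,np.clip(s,lo+.01,hi-.01),bounds=(lo,hi)) for s in S)]
'''+'''if __name__=="__main__":
    A=np.radians(24)
    for y in(400,200,100,-17):
        for z in(70,105,190,300):
            for x in (400,440,480,520,570):
                p,_=tcp_at([x,y,z],A,.02);L=sorted(ik(p,R_lean(A,.02)),key=lambda s:s.cost)
                g=[t.x.round(2).tolist() for t in L if t.cost<.1]
                u=[];[u.append(t) for t in g if t not in u]
                print(y,z,x,round(L[0].cost,1),u[:2])
'''
open("kin.py","w").write(s)
E
python3 kin.py
```

```text
400 70 400 0.0 [[0.8, 0.6, 2.04, -0.98, 0.35, 0.11]]
400 70 440 0.0 [[0.74, 0.62, 1.98, -0.9, 0.35, -0.03]]
400 70 480 0.0 [[0.69, 0.64, 1.91, -0.8, 0.36, -0.17]]
400 70 520 0.0 [[0.65, 0.67, 1.84, -0.71, 0.37, -0.31]]
400 70 570 0.0 [[0.6, 0.7, 1.74, -0.6, 0.4, -0.47]]
400 105 400 0.0 [[0.8, 0.53, 2.02, -0.82, 0.4, -0.07]]
400 105 440 0.0 [[0.74, 0.56, 1.96, -0.75, 0.41, -0.19]]
400 105 480 0.0 [[0.69, 0.58, 1.89, -0.68, 0.42, -0.31]]
400 105 520 0.0 [[0.65, 0.61, 1.82, -0.61, 0.43, -0.42]]
400 105 570 0.0 [[0.6, 0.65, 1.72, -0.52, 0.46, -0.56]]
400 190 400 0.0 [[0.8, 0.4, 1.94, -0.56, 0.57, -0.35]]
400 190 440 0.0 [[0.74, 0.43, 1.88, -0.52, 0.57, -0.44]]
400 190 480 0.0 [[0.69, 0.46, 1.82, -0.48, 0.58, -0.53]]
400 190 520 0.0 [[0.65, 0.5, 1.75, -0.44, 0.59, -0.61]]
400 190 570 0.0 [[0.6, 0.54, 1.66, -0.39, 0.62, -0.71]]
400 300 400 0.0 [[0.8, 0.26, 1.81, -0.4, 0.81, -0.55]]
400 300 440 0.0 [[0.74, 0.3, 1.75, -0.38, 0.81, -0.62]]
400 300 480 0.0 [[0.69, 0.34, 1.69, -0.36, 0.81, -0.69]]
400 300 520 0.0 [[0.65, 0.38, 1.62, -0.33, 0.82, -0.75]]
400 300 570 0.0 [[0.6, 0.43, 1.53, -0.3, 
[... 2335 characters left out ...]
]]
-17 105 480 17.4 []
-17 105 520 0.0 [[-0.21, 0.46, 2.2, 0.91, 0.12, -2.68]]
-17 105 570 0.0 [[-0.18, 0.51, 2.08, 0.53, 0.16, -2.28]]
-17 190 400 0.0 [[-0.29, 0.14, 2.36, 0.48, 0.27, -2.32]]
-17 190 440 0.0 [[-0.25, 0.19, 2.28, 0.41, 0.28, -2.21]]
-17 190 480 0.0 [[-0.23, 0.25, 2.2, 0.34, 0.3, -2.12]]
-17 190 520 0.0 [[-0.2, 0.3, 2.12, 0.28, 0.33, -2.05]]
-17 190 570 0.0 [[-0.18, 0.36, 2.01, 0.23, 0.37, -1.97]]
-17 300 400 0.0 [[-0.29, -0.07, 2.18, 0.21, 0.64, -2.02]]
-17 300 440 0.0 [[-0.25, 0.01, 2.11, 0.19, 0.63, -1.98]]
-17 300 480 0.0 [[-0.23, 0.07, 2.04, 0.17, 0.63, -1.94]]
-17 300 520 0.0 [[-0.2, 0.14, 1.97, 0.15, 0.63, -1.9]]
-17 300 570 0.0 [[-0.18, 0.21, 1.87, 0.13, 0.65, -1.86]]
```

```bash
cat > chain.py <<'E'
from kin import *
rad=np.radians
def pose(g,a,h,U,tilt=0): # a deg nominal lean, tilt nose-down deg
    R=rot([np.pi,-rad(a-tilt),h])
    if not U:R=R*FL
    return np.array(g,float)-R.apply([0,0,59]),R
def tipgrip(tip,h,t):
    t=rad(t);x=-172*np.cos(t)+65*np.sin(t);z=172*np.sin(t)+65*np.cos(t)
    return [tip[0]+x*np.cos(h),tip[1]+x*np.sin(h),tip[2]+z]
def run(W,a,U,q=None,n=6,verbose=0):
    p0,R0=pose(*W[0][:1],a,W[0][1],U,W[0][2])
    best=None
    for s in sorted(ik(p0,R0),key=lambda s:s.cost)if q is None else ik(p0,R0,q):
        if s.cost>.5: continue
        q=s.x;mj=0;bad=None
        for i in range(1,len(W)):
            for k in range(1,n+1):
                f=k/n;A_,B_=W[i-1],W[i]
                g=np.array(A_[0])*(1-f)+np.array(B_[0])*f;h=A_[1]*(1-f)+B_[1]*f;t=A_[2]*(1-f)+B_[2]*f
                r=ik(*pose(g,a,h,U,t),q)[0];mj=max(mj,abs(r.x-q).max())
                q=r.x
                if r.cost>1: bad=(i,k,round(r.cost,1),q.round(2));break
            if bad: break
            if verbose: print(i,q.round(2))
        if best is None or (bad[0] if bad else 99)>best[0]: best=(bad[0] if bad else 99,bad,round(mj,2),s.x.round(2))
        if not bad: break
    return best
def W(rg,rh,bh=0.):
    b=np.array([626,-333,22.])
    d=np.array([np.cos(bh),np.sin(bh),0])
    return [(rg,rh,0),([rg[0],rg[1],190],rh,0),([430,100,190],.02,0),([430,-17,190],.02,0),([430,-17,69],.02,0),([567,-17,69],.02,0),([560,-17,85],.02,-3),([375,-17,100],.02,-3),
     ([375,-17,170],.02,-3),(list(b-d*150+[0,0,120]),bh,-3),(tipgrip(b+d*45+[0,0,4],bh,0),bh,0),(tipgrip(b+d*45+[0,0,4],bh,28),bh,28),(tipgrip(b-d*70+[0,0,4],bh,28),bh,28),(list(b-d*200+[0,0,150]),bh,0)]
if __name__=="__main__":
    for rg,rh in(([420,350,64],.6),):
        for a in(24,30,36,42,47):
            for U in(0,1): print(rh,a,U,run(W(rg,rh),a,U))
E
time python3 chain.py
```

```text
0.6 24 0 None
0.6 24 1 None
0.6 30 0 (1, (1, 3, np.float64(25.2), array([0.55, 0.45, 2.2 , 2.58, 0.06, 2.09])), np.float64(0.3), array([0.56, 0.58, 2.23, 3.04, 0.19, 1.64]))
0.6 30 1 (1, (1, 3, np.float64(25.2), array([ 0.55,  0.45,  2.2 ,  2.58,  0.06, -1.05])), np.float64(0.3), array([ 0.56,  0.58,  2.23,  3.04,  0.19, -1.5 ]))
0.6 36 0 (1, (1, 6, np.float64(32.8), array([0.54, 0.33, 2.2 , 1.98, 0.06, 2.69])), np.float64(0.79), array([0.56, 0.61, 2.29, 3.08, 0.38, 1.6 ]))
0.6 36 1 (1, (1, 6, np.float64(30.8), array([0.55, 0.32, 2.18, 0.98, 0.06, 0.55])), np.float64(1.78), array([ 0.56,  0.61,  2.29,  3.08,  0.38, -1.54]))
0.6 42 0 (7, (7, 6, np.float64(18.8), array([-0.45,  0.66,  2.79,  2.77,  1.05,  1.42])), np.float64(0.17), array([0.56, 0.65, 2.34, 3.09, 0.58, 1.58]))
0.6 42 1 (7, (7, 6, np.float64(18.8), array([-0.45,  0.66,  2.79,  2.77,  1.05, -1.73])), np.float64(0.17), array([ 0.56,  0.65,  2.34,  3.09,  0.58, -1.56]))
0.6 47 0 (7, (7, 6, np.float64(271.5), array([-0.46,  0.69,  2.79,  2.75,  1.14,  1.4 ])), np.float64(0.15), array([0.55, 0.69, 2.39, 3.09, 0.75, 1.58]))
0.6 47 1 (7, (7, 6, np.float64(271.5), array([-0.46,  0.69,  2.79,  2.75,  1.14, -1.74])), np.float64(0.15), array([ 0.55,  0.69,  2.39,  3.09,  0.75, -1.57]))
real	0m27.266s
user	0m27.384s
sys	0m0.249s
```

```bash
python3 - <<'E'
s=open("chain.py").read()
s=s.replace("([375,-17,100],.02,-3),\n     ([375,-17,170],.02,-3)","([395,-17,100],.02,-3),\n     ([370,-130,120],-.1,-3),([370,-230,170],-.1,-3)")
s=s.replace("(24,30,36,42,47)","(38,40,42)")
open("chain.py","w").write(s)
E
time python3 chain.py
python3 -c "
from chain import *
run(W([420,350,64],.6),40,0,verbose=1)"
```

```text
0.6 38 0 (12, (12, 2, np.float64(380.6), array([-0.85,  0.56,  2.02,  1.27,  0.41,  2.69])), np.float64(0.4), array([0.56, 0.62, 2.31, 3.08, 0.45, 1.59]))
0.6 38 1 (99, None, np.float64(0.4), array([ 0.56,  0.62,  2.31,  3.08,  0.45, -1.55]))
0.6 40 0 (12, (12, 2, np.float64(175.6), array([-0.85,  0.56,  2.02,  1.28,  0.43,  2.69])), np.float64(0.3), array([0.56, 0.63, 2.33, 3.08, 0.51, 1.59]))
0.6 40 1 (99, None, np.float64(0.35), array([ 0.56,  0.63,  2.33,  3.08,  0.51, -1.55]))
0.6 42 0 (12, (12, 2, np.float64(49.0), array([-0.86,  0.56,  2.02,  1.28,  0.45,  2.69])), np.float64(0.28), array([0.56, 0.65, 2.34, 3.09, 0.58, 1.58]))
0.6 42 1 (99, None, np.float64(0.35), array([ 0.56,  0.65,  2.34,  3.09,  0.58, -1.56]))
1 [0.56 0.33 2.23 2.91 0.12 1.77]
2 [0.11 0.22 2.45 3.39 0.23 1.4 ]
3 [-0.33  0.2   2.48  2.3   0.3   2.12]
4 [-0.33  0.64  2.62  2.83  0.81  1.51]
5 [-0.22  0.62  2.27  2.79  0.47  1.7 ]
6 [-0.23  0.6   2.31  2.8   0.53  1.68]
7 [-0.4   0.6   2.72  2.78  0.91  1.48]
8 [-0.82  0.49  2.68  2.44  0.77  1.54]
9 [-1.06  0.31  2.47  1.76  0.6   2.11]
10 [-0.98  0.51  2.13
[... 693 characters left out ...]
  2.31  2.8   0.53  1.68]
7 [-0.4   0.6   2.72  2.78  0.91  1.48]
8 [-0.82  0.49  2.68  2.44  0.77  1.54]
9 [-1.06  0.31  2.47  1.76  0.6   2.11]
10 [-0.98  0.51  2.13  1.53  0.6   2.36]
11 [-0.92  0.61  2.1   1.63  0.54  2.28]
1 [0.56 0.33 2.23 2.91 0.12 1.77]
2 [0.11 0.22 2.45 3.39 0.23 1.4 ]
3 [-0.33  0.2   2.48  2.3   0.3   2.12]
4 [-0.33  0.64  2.62  2.83  0.81  1.51]
5 [-0.22  0.62  2.27  2.79  0.47  1.7 ]
6 [-0.23  0.6   2.31  2.8   0.53  1.68]
7 [-0.4   0.6   2.72  2.78  0.91  1.48]
8 [-0.82  0.49  2.68  2.44  0.77  1.54]
9 [-1.06  0.31  2.47  1.76  0.6   2.11]
10 [-0.98  0.51  2.13  1.53  0.6   2.36]
11 [-0.92  0.61  2.1   1.63  0.54  2.28]
real	0m18.714s
user	0m19.152s
sys	0m0.176s
```

```bash
cat > srch.py <<'E'
from chain import *
def marg(q): return min((q-lo).min(),(hi-q).min(),(q[4]-.06)*2)
def best(g,a,h,U):
    L=[s.x for s in ik(*pose(g,a,h,U)) if s.cost<.1]
    return max(L,key=marg) if L else None
for g in([403,404,64],[420,360,64],[450,400,64],[450,330,64]):
    for h in(.15,.3,.45,.9):
        A=best(g,24,h,0);B=best(g,42,h,1)
        print(g,h,None if A is None else (round(marg(A),2),A.round(2)),None if B is None else(round(marg(B),2),B.round(2)))
E
python3 srch.py
```

```text
[403, 404, 64] 0.15 (np.float64(0.07), array([ 0.78,  0.61,  2.05, -1.06,  0.28,  0.06])) (np.float64(0.12), array([ 0.86,  0.67,  2.18,  4.16,  0.54, -1.95]))
[403, 404, 64] 0.3 (np.float64(0.01), array([ 0.75,  0.6 ,  2.08, -1.12,  0.2 , -0.04])) (np.float64(0.41), array([ 0.81,  0.66,  2.22,  3.87,  0.52, -1.83]))
[403, 404, 64] 0.45 (np.float64(0.0), array([ 0.72,  0.59,  2.09, -1.13,  0.12, -0.2 ])) (np.float64(0.46), array([ 0.76,  0.65,  2.26,  3.56,  0.52, -1.71]))
[403, 404, 64] 0.9 None (np.float64(0.48), array([ 0.57,  0.65,  2.28,  2.7 ,  0.54, -1.44]))
[420, 360, 64] 0.15 None (np.float64(0.31), array([ 0.76,  0.66,  2.25,  3.97,  0.55, -1.84]))
[420, 360, 64] 0.3 None (np.float64(0.49), array([ 0.71,  0.65,  2.28,  3.68,  0.55, -1.73]))
[420, 360, 64] 0.45 None (np.float64(0.48), array([ 0.65,  0.65,  2.31,  3.39,  0.56, -1.64]))
[420, 360, 64] 0.9 None (np.float64(0.47), array([ 0.45,  0.65,  2.32,  2.58,  0.58, -1.43]))
[450, 400, 64] 0.15 (np.float64(0.21), array([ 0.71,  0.63,  1.99, -0.92,  0.27, -0.15])) (np.float64(0.15), array([ 0.78,  0.68,  2.12,  4.13,  0.49, -2.  ]))
[450, 400, 64] 0.3 (np.float64(0.14), array([ 0.68,  0.62,  2.01, -0.89,  0.2 , -0.34])) (np.float64(0.41), array([ 0.73,  0.67,  2.16,  3.81,  0.47, -1.86]))
[450, 400, 64] 0.45 (np.float64(0.06), array([ 0.65,  0.61,  2.02, -0.72,  0.12, -0.67])) (np.float64(0.4), array([ 0.68,  0.66,  2.19,  3.49,  0.46, -1.72]))
[450, 400, 64] 0.9 None (np.float64(0.43), array([ 0.5 ,  0.66,  2.2 ,  2.55,  0.49, -1.34]))
[450, 330, 64] 0.15 None (np.float64(0.45), array([ 0.66,  0.65,  2.25,  3.83,  0.54, -1.79]))
[450, 330, 64] 0.3 None (np.float64(0.48), array([ 0.6 ,  0.65,  2.29,  3.54,  0.54, -1.69]))
[450, 330, 64] 0.45 None (np.float64(0.48), array([ 0.54,  0.65,  2.31,  3.25,  0.55, -1.6 ]))
[450, 330, 64] 0.9 None (np.float64(0.49), array([ 0.35,  0.65,  2.3 ,  2.44,  0.57, -1.38]))
```

```bash
python3 - <<'E'
from chain import *
def T(*a):
    p,R=pose(*a);return p,R.as_euler("xyz")
plan([(*T([450,400,90],24.1,.25,0),.5),(*T([450,400,64.8],24.1,.25,0),.2)])
E
```

```text
-0.09 -0.04 0.3 -0.16 0 -0.36; -0.09 -0.06 0.29 -0.16 -0.01 -0.35; -0.08 -0.07 0.29 -0.17 0 -0.36; -0.08 -0.09 0.29 -0.16 0 -0.35   <wp>
 0.06 0 0.13 0 0 0; 0.06 0 0.13 0 0 0; 0.05 0 0.13 0 0 0   <wp>
end [426.9 394.1 118.6] [ 3.1409  0.4203 -2.892 ]
```

send_rows:
  series: "-0.09 -0.04 0.3 -0.16 0 -0.36; -0.09 -0.06 0.29 -0.16 -0.01 -0.35; -0.08 -0.07 0.29 -0.17 0 -0.36; -0.08 -0.09 0.29 -0.16 0 -0.35; 0 0 0 0 0 0"

```text
t: 10.35
eef_pos: [427.1, 393.4, 143.2]
tcp_rot: [-3.141, 0.418, -2.893]
ft_force: [0.3, -0.8, -2.7]
opening: 0.212
grip_force: 30.0
```

send_rows:
  series: "0.06 0 0.13 0 0 0; 0.06 0 0.13 0 0 0; 0.05 0 0.13 0 0 0; 0 0 0 0 0 0"

```text
t: 10.85
eef_pos: [426.7, 394.5, 119.2]
tcp_rot: [3.141, 0.42, -2.893]
ft_force: [0.1, -0.3, -2.4]
opening: 0.203
grip_force: 30.0
```

```bash
python3 tip.py; python3 -c "
from h import *
print(env.state()['joints'].round(2))"
```

```text
10.85 [426.7 394.5 119.2] [ 3.1407  0.4204 -2.8927] F [ 0.1 -0.3 -2.4] op 0.203 grip 30.0
scene 455 rect [564.  428.7] [118.7  95. ] 13.9 slopes deg x,y [-0.4  0.3] z at ctr 1.7 grip [450.  400.5  65.4] rel [114.   28.2]
top 576 rect [565.5 432.6] [113.1  92.3] 14.0 slopes deg x,y [-0.7 -0.4] z at ctr 3.0 grip [450.  400.5  65.4] rel [115.5  32.1]
wrist 511 rect [568.8 426.8] [122.7  99.1] 13.4 slopes deg x,y [-1.4 -0.4] z at ctr 1.8 grip [450.  400.5  65.4] rel [118.8  26.3]
[ 0.69  0.62  2.   -0.91  0.22 -0.27]
```

send_rows:
  series: "0.01 0 0.02 0 0 0; 0 0 0 0 0 0"

```text
t: 11.25
eef_pos: [427.2, 394.4, 118.4]
tcp_rot: [3.14, 0.422, -2.892]
ft_force: [-0.2, 0.5, -1.5]
opening: 0.208
grip_force: 30.0
```

send_rows:
  series: "0 0 0 0 0 0; 0 0 0 0 0 0; 0 0 -0.3 0 0 0; 0 0 -0.6 0 0 0; 0 0 -0.8 0 0 0"
  fingers: 1

```text
t: 11.88
eef_pos: [386.4, 383.8, 211.8]
tcp_rot: [3.14, 0.42, -2.892]
ft_force: [-0.7, 0.0, -0.2]
opening: 0.679
grip_force: 0.0
```

```bash
python3 tip.py; cat > route.py <<'E'
from chain import *
# empty-hand route from the present joints to the regrasp pre-pose, checking IK continuity
def follow(Ts,q,n=8):
    mj=0
    P,R=fk(q,K)
    for p1,R1 in Ts:
        rv=(R.inv()*R1).as_rotvec();p0,R0=P,R
        for k in range(1,n+1):
            r=ik(p0+(p1-p0)*k/n,R0*Ro.from_rotvec(rv*k/n),q)[0];mj=max(mj,abs(r.x-q).max());q=r.x
            if r.cost>1: return "BAD",k,round(r.cost),q.round(2)
        P,R=p1,R1;print(q.round(2),round(mj,2))
    return "ok",q.round(2)
def via(p,a,h,U=1): # TCP at p
    R=rot([np.pi,-rad(a),h]); return np.array(p,float),(R if U else R*FL)
if __name__=="__main__":
    q=env.state()["joints"];print(q.round(2))
    G=pose([450,400,64],42,.25,1);pre=(G[0]-G[1].apply([0,0,90]),G[1])
    c=[380,380,250]
    Q1=np.pi
    for seq in ([via(c,5,.7,0),via(c,5,1.57+.7,0),via(c,25,1.57+.7,0)],):
        print(follow(seq,q))
    # direct: joint-space view of the target
    for s in ik(*pre):
        if s.cost<.1: print("pre",s.x.round(2))
E
python3 route.py
```

```text
11.88 [386.4 383.8 211.8] [ 3.1402  0.4199 -2.8923] F [-0.7  0.  -0.2] op 0.679 grip 0.0
scene few 1
top few 0
wrist 276 rect [432.7 395.2] [21.7 19.2] 12.7 slopes deg x,y [-2.1  9.7] z at ctr 90.1 grip [409.7 389.8 157.9] rel [23.   5.5]
[ 0.73  0.42  2.02 -0.55  0.37 -0.61]
[ 0.66  0.4   1.86  0.    0.8  -1.61] 0.2
('BAD', 6, 600, array([ 0.69,  0.41,  1.84, -0.  ,  0.86, -2.69]))
pre [ 0.82  0.5   2.23  4.18  0.43 -2.12]
pre [ 0.82  0.5   2.23  4.18  0.43 -2.12]
pre [ 0.82  0.5   2.23  4.18  0.43 -2.12]
pre [ 0.82  0.5   2.23  4.18  0.43 -2.12]
pre [ 0.82  0.5   2.23  4.18  0.43 -2.12]
pre [ 0.82  0.5   2.23  4.18  0.43 -2.12]
pre [ 0.82  0.5   2.23  4.18  0.43 -2.12]
```

```bash
cat > jroute.py <<'E'
from chain import *
def jrows(qT,n,nd=2,mid=None,prnt=True):
    q0=env.state()["joints"];s=env.state();p=s["eef_pos"];r=rot(s["tcp_rot"]);rows=[];zs=[]
    for i in range(1,n+1):
        f=i/n;q=q0+(qT-q0)*f+(0 if mid is None else np.array(mid)*np.sin(np.pi*f))
        pt,rt=fk(q,K);zs.append((pt+rt.apply([0,0,78])).round())
        row=np.r_[r.inv().apply(pt-p)/60,np.degrees((r.inv()*rt).as_rotvec())/10].round(nd)
        rows.append(row);p=p+r.apply(row[:3]*60);r=r*Ro.from_rotvec(np.radians(row[3:]*10))
    for i in range(0,n,5): print("; ".join(" ".join("%g"%(v+0) for v in x) for x in rows[i:i+5]))
    print("max",np.abs(rows).max(),"fingertips",[z.tolist() for z in zs[::5]])
E
python3 - <<'E'
from jroute import *
G=pose([450,400,64],42,.25,1)
pre=ik(G[0]-G[1].apply([0,0,70]),G[1],[.8,.5,2.2,4.1,.45,-2])[0];print(pre.cost,pre.x.round(2))
jrows(pre.x,25,mid=[0,-.12,0,0,.25,0])
E
```

```text
5.896390342103673e-26 [ 0.8   0.54  2.22  4.11  0.44 -2.06]
0.3 0.05 -0.09 -0.1 0.43 0.64; 0.31 0.07 -0.08 -0.14 0.44 0.63; 0.32 0.1 -0.08 -0.2 0.47 0.61; 0.32 0.12 -0.07 -0.24 0.47 0.6; 0.33 0.14 -0.05 -0.3 0.47 0.58
0.31 0.17 -0.05 -0.34 0.46 0.56; 0.3 0.18 -0.03 -0.39 0.44 0.56; 0.27 0.21 -0.03 -0.43 0.42 0.55; 0.24 0.22 -0.01 -0.47 0.38 0.54; 0.2 0.24 0 -0.5 0.33 0.54
0.15 0.24 0 -0.53 0.28 0.54; 0.11 0.26 0.01 -0.55 0.22 0.55; 0.05 0.26 0.01 -0.56 0.15 0.55; -0.01 0.26 0.02 -0.57 0.07 0.55; -0.07 0.26 0.02 -0.58 0 0.56
-0.13 0.26 0.02 -0.58 -0.08 0.55; -0.19 0.25 0.02 -0.56 -0.15 0.56; -0.24 0.25 0.03 -0.55 -0.22 0.56; -0.28 0.24 0.02 -0.54 -0.3 0.56; -0.33 0.23 0.04 -0.51 -0.35 0.56
-0.37 0.22 0.03 -0.5 -0.39 0.55; -0.39 0.22 0.04 -0.47 -0.44 0.55; -0.4 0.21 0.05 -0.44 -0.47 0.55; -0.42 0.2 0.06 -0.42 -0.49 0.56; -0.41 0.19 0.07 -0.39 -0.49 0.56
max 0.64 fingertips [[394.0, 391.0, 138.0], [272.0, 448.0, 149.0], [244.0, 551.0, 224.0], [340.0, 578.0, 271.0], [432.0, 490.0, 203.0]]
```

send_rows:
  series: "0.3 0.05 -0.09 -0.1 0.43 0.64; 0.31 0.07 -0.08 -0.14 0.44 0.63; 0.32 0.1 -0.08 -0.2 0.47 0.61; 0.32 0.12 -0.07 -0.24 0.47 0.6; 0.33 0.14 -0.05 -0.3 0.47 0.58"

```text
t: 12.65
eef_pos: [290.3, 407.0, 212.9]
tcp_rot: [2.864, -0.05, 2.903]
ft_force: [-0.4, 0.5, 0.2]
opening: 1.0
grip_force: 0.0
```

send_rows:
  series: "0.31 0.17 -0.05 -0.34 0.46 0.56; 0.3 0.18 -0.03 -0.39 0.44 0.56; 0.27 0.21 -0.03 -0.43 0.42 0.55; 0.24 0.22 -0.01 -0.47 0.38 0.54; 0.2 0.24 0 -0.5 0.33 0.54"

```text
t: 13.28
eef_pos: [246.6, 479.7, 260.2]
tcp_rot: [2.586, -0.566, 2.586]
ft_force: [-0.5, 0.4, 0.1]
opening: 1.003
grip_force: 0.0
```

send_rows:
  series: "0.15 0.24 0 -0.53 0.28 0.54; 0.11 0.26 0.01 -0.55 0.22 0.55; 0.05 0.26 0.01 -0.56 0.15 0.55; -0.01 0.26 0.02 -0.57 0.07 0.55; -0.07 0.26 0.02 -0.58 0 0.56"

```text
t: 13.9
eef_pos: [299.0, 514.2, 298.9]
tcp_rot: [2.414, -0.964, 2.146]
ft_force: [0.1, -0.6, 0.9]
opening: 1.001
grip_force: 0.0
```

send_rows:
  series: "-0.13 0.26 0.02 -0.58 -0.08 0.55; -0.19 0.25 0.02 -0.56 -0.15 0.56; -0.24 0.25 0.03 -0.55 -0.22 0.56; -0.28 0.24 0.02 -0.54 -0.3 0.56; -0.33 0.23 0.04 -0.51 -0.35 0.56"

```text
t: 14.52
eef_pos: [372.7, 465.0, 256.2]
tcp_rot: [2.823, -1.06, 1.127]
ft_force: [0.4, 0.3, 0.0]
opening: 0.999
grip_force: 0.0
```

```bash
python3 - <<'E'
from jroute import *
show();print(env.state()["joints"].round(2))
G=pose([450,400,64],42,.25,1)
pre=ik(G[0]-G[1].apply([0,0,70]),G[1],[.8,.5,2.2,4.1,.45,-2])[0]
jrows(pre.x,5)
c=cam("top");P=cloud(c);m=(P[:,:,2]>18)&(P[:,:,2]<100)&(np.linalg.norm(P[:,:,:2]-[450,400],axis=2)<60)&(c["color"].max(2)<110)
q=P[m];print(len(q),[(z,s.mean(0).round(1),s.min(0).round(),s.max(0).round()) for z in(25,40,55,70) for s in[q[(q[:,2]>z)&(q[:,2]<z+15)]] if len(s)>4])
h=cv2.cvtColor(c["color"],cv2.COLOR_RGB2HSV);m=(h[:,:,1]<60)&(h[:,:,2]>120)&(np.linalg.norm(P[:,:,:2]-[564,429],axis=2)<80)&(abs(P[:,:,2])<10)
ys,xs=np.nonzero(m);print(m.sum(),cv2.minAreaRect(onz(c,np.c_[xs,ys],2)[:,:2].astype(np.float32)))
E
```

```text
14.53 [372.7 465.  256.2] [ 2.8227 -1.0595  1.1275] F [0.4 0.3 0. ] op 0.999 grip 0.0
[ 0.79  0.45  2.17  3.18  0.57 -1.77]
-0.37 0.22 0.04 -0.48 -0.41 0.55; -0.39 0.21 0.04 -0.46 -0.43 0.55; -0.39 0.2 0.04 -0.44 -0.45 0.55; -0.39 0.21 0.05 -0.42 -0.46 0.56; -0.4 0.19 0.05 -0.39 -0.47 0.56
max 0.56 fingertips [[432.0, 489.0, 198.0]]
0 []
180 ((570.2869262695312, 441.185546875), (96.38822174072266, 76.46617126464844), 13.196208000183105)
```

send_rows:
  series: "-0.37 0.22 0.04 -0.48 -0.41 0.55; -0.39 0.21 0.04 -0.46 -0.43 0.55; -0.39 0.2 0.04 -0.44 -0.45 0.55; -0.39 0.21 0.05 -0.42 -0.46 0.56; -0.4 0.19 0.05 -0.39 -0.47 0.56"

```text
t: 15.2
eef_pos: [366.5, 379.2, 160.1]
tcp_rot: [-3.14, -0.735, 0.251]
ft_force: [-0.4, 0.1, 0.2]
opening: 0.999
grip_force: 0.0
```

```bash
python3 - <<'E'
from jroute import *
show();print(env.state()["joints"].round(2))
G=pose([450,400.5,64],42,.243,1)
plan([(G[0]-G[1].apply([0,0,40]),G[1].as_euler("xyz"),.4),(G[0],G[1].as_euler("xyz"),.35)])
c=cam("wrist");cv2.imwrite("pics/w2.png",c["color"][:,:,::-1]);P=cloud(c)
print(proj(c,[[450,400.5,64],[563,428,2]]).round())
m=(P[:,:,2]>18)&(P[:,:,2]<100)&(np.linalg.norm(P[:,:,:2]-[450,400],axis=2)<60)&(c["color"].max(2)<110)
d=np.array([np.cos(.243),np.sin(.243)]);n=np.array([-d[1],d[0]])
q=P[m];v=(q[:,:2]-[450,400.5])@n;u=(q[:,:2]-[450,400.5])@d
for z in range(25,95,15):
    k=(q[:,2]>z)&(q[:,2]<z+15)
    if k.sum()>8: print(z,k.sum(),"lat",np.percentile(v[k],[2,98]).round(1),"along",u[k].mean().round(1))
E
```

```text
15.2 [366.5 379.2 160.1] [-3.1403 -0.7345  0.251 ] F [-0.4  0.1  0.2] op 0.999 grip 0.0
[ 0.81  0.54  2.21  4.11  0.44 -2.05]
 0 0 0.25 -0.02 0 0.02; 0 -0.01 0.25 -0.02 -0.01 0.01   <wp>
 0 0 0.33 0 0 0; 0 0 0.34 0 0 0   <wp>
end [411.9 391.2 107.9] [ 3.1406 -0.7328  0.2439]
[[277. 223.]
 [278. 149.]]
25 27 lat [-9.3  4. ] along 42.7
40 120 lat [-9.4  4.9] along 33.4
55 150 lat [-9.5  9.6] along 17.7
70 528 lat [-9.9  9.6] along -10.9
85 637 lat [-9.2  8.9] along -14.6
```

View pics/w2.png

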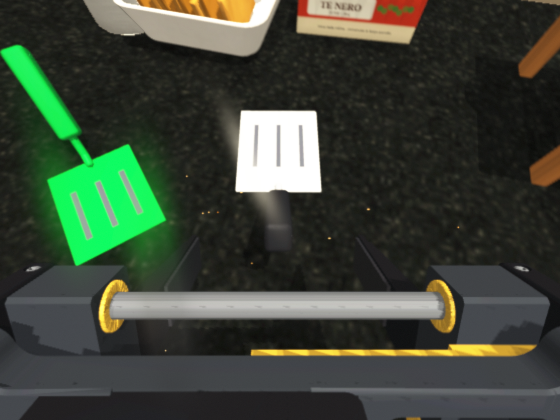

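The handle at (279,220) is centred between the open fingers and lines up with the blade at (278,150). I advance and close.

send_rows:
  series: "0 0 0.25 -0.02 0 0.02; 0 -0.01 0.25 -0.02 -0.01 0.01; 0 0 0.33 0 0 0; 0 0 0.34 0 0 0; 0 0 0 0 0 0"
  fingers: 0.6

```text
t: 15.88
eef_pos: [413.2, 391.7, 108.1]
tcp_rot: [3.139, -0.736, 0.247]
ft_force: [0.5, -0.5, 0.3]
opening: 0.609
grip_force: 0.0
```

```bash
python3 - <<'E'
from jroute import *
show();print(env.state()["joints"].round(2));s=env.state();print((s["eef_pos"]+rot(s["tcp_rot"]).apply([0,0,59])).round(1))
E
```

```text
15.88 [413.2 391.7 108.1] [ 3.1395 -0.7355  0.2469] F [ 0.5 -0.5  0.3] op 0.609 grip 0.0
[ 0.75  0.67  2.14  3.94  0.48 -1.92]
[451.6 401.2  64.3]
```

send_rows:
  series: "0 0 0 0 0 0; 0 0 0 0 0 0; 0 0 0 0 0 0; 0 0 0 0 0 0; 0 0 0 0 0 0"
  fingers: 0

```text
t: 16.5
eef_pos: [412.1, 391.6, 109.6]
tcp_rot: [3.141, -0.736, 0.246]
ft_force: [-1.8, -0.6, 3.0]
opening: 0.208
grip_force: 30.0
```

send_rows:
  series: "0 0 0 0 0 0; 0 0 0 0 0 0"

```text
t: 16.75
eef_pos: [412.1, 391.6, 109.6]
tcp_rot: [3.141, -0.736, 0.246]
ft_force: [-4.1, -0.8, 5.7]
opening: 0.208
grip_force: 30.0
```

```bash
python3 - <<'E'
from route import *
show()
q=env.state()["joints"];a=42.1
c=cam("scene")
for L in ([([451.6,401,150],.247),([430,330,185],.3),([425,200,190],.3),([415,100,190],.15),([420,-17,190],.02),([420,-17,100],.02)],):
    print(follow([pose(g,a,h,1) for g,h in L],q))
    plan([(lambda t:(t[0],t[1].as_euler("xyz"),.6))(pose(g,a,h,1)) for g,h in L])
E
```

```text
16.75 [412.1 391.6 109.6] [ 3.1406 -0.7363  0.2458] F [-4.1 -0.8  5.7] op 0.208 grip 30.0
('BAD', 8, 12, array([ 0.75,  0.5 ,  2.11,  4.28,  0.36, -2.3 ]))
 0.32 0 -0.34 0 0 0; 0.32 0.01 -0.34 0.01 -0.01 0; 0.31 0 -0.35 0 0 -0.01   <wp>
 -0.03 0.36 -0.29 0.07 0 -0.07; -0.03 0.37 -0.29 0.07 0 -0.08; -0.03 0.35 -0.29 0.06 0 -0.07   <wp>
 -0.12 0.51 -0.14 0 0 0; -0.12 0.51 -0.13 0 0 0; -0.12 0.52 -0.14 0 0 0; -0.12 0.51 -0.13 0 0 0   <wp>
 -0.16 0.48 -0.15 -0.19 0 0.21; -0.14 0.49 -0.12 -0.19 0 0.21; -0.12 0.5 -0.12 -0.19 0 0.22   <wp>
 -0.04 0.46 -0.03 -0.13 0 0.14; -0.03 0.47 -0.03 -0.12 0 0.13; -0.01 0.47 -0.01 -0.13 0 0.14; -0.01 0.46 0 -0.12 0 0.14   <wp>
 -0.33 0 0.37 0 0 0; -0.34 0 0.37 0 0 0; -0.33 0 0.37 0 0 0   <wp>
end [380.5 -17.6 143.9] [-3.1412 -0.7347  0.0199]
```

```bash
python3 - <<'E'
from route import *
q=env.state()["joints"];a=42.1
L=[([450,398,90],.35),([435,365,150],.5),([425,300,185],.5),([425,200,190],.3),([415,100,190],.15),([420,-17,190],.02),([420,-17,100],.02)]
print(follow([pose(g,a,h,1) for g,h in L],q))
plan([(lambda t:(t[0],t[1].as_euler("xyz"),.6))(pose(g,a,h,1)) for g,h in L])
E
```

```text
[ 0.72  0.61  2.17  3.78  0.41 -1.89] 0.02
[ 0.62  0.45  2.24  3.42  0.28 -1.76] 0.06
[ 0.48  0.32  2.32  3.09  0.23 -1.53] 0.06
[ 0.3   0.26  2.42  3.14  0.27 -1.57] 0.06
[ 0.03  0.21  2.51  2.9   0.32 -1.42] 0.06
[-0.35  0.2   2.53  2.42  0.38 -1.17] 0.06
[-0.35  0.55  2.65  2.8   0.79 -1.6 ] 0.09
('ok', array([-0.35,  0.55,  2.65,  2.8 ,  0.79, -1.6 ]))
 0.26 0.12 -0.31 0.41 -0.01 -0.44   <wp>
 0.18 0.26 -0.51 0.29 0 -0.32; 0.17 0.25 -0.52 0.28 0 -0.32   <wp>
 -0.04 0.29 -0.29 0 0 0; -0.03 0.29 -0.3 0 0 0; -0.04 0.29 -0.29 0 0 0   <wp>
 -0.17 0.44 -0.2 -0.26 0 0.28; -0.16 0.47 -0.17 -0.25 0 0.29; -0.13 0.47 -0.16 -0.26 0 0.28   <wp>
 -0.16 0.48 -0.14 -0.19 0 0.21; -0.14 0.49 -0.13 -0.19 0 0.21; -0.12 0.5 -0.11 -0.19 0 0.22   <wp>
 -0.04 0.47 -0.03 -0.13 0 0.14; -0.02 0.46 -0.03 -0.12 0 0.13; -0.02 0.47 -0.01 -0.13 0 0.14; 0 0.47 -0.01 -0.12 0 0.14   <wp>
 -0.34 0 0.37 0 0 0; -0.33 0 0.37 0 0 0; -0.34 0 0.38 0 0 0   <wp>
end [380.5 -18.  143.6] [-3.1412 -0.7349  0.0199]
```

```bash
python3 - <<'E'
from route import *
q=env.state()["joints"];a=42.1
L=[([450,398,90],.35),([435,365,150],.5),([405,300,195],.5),([375,230,205],.3),([360,160,205],.2),([365,80,200],.1),([375,-17,190],.02),([420,-17,115],.02)]
print(follow([pose(g,a,h,1) for g,h in L],q))
plan([(lambda t:(t[0],t[1].as_euler("xyz"),.6))(pose(g,a,h,1)) for g,h in L])
E
```

```text
[ 0.72  0.61  2.17  3.78  0.41 -1.89] 0.02
[ 0.62  0.45  2.24  3.42  0.28 -1.76] 0.06
[ 0.51  0.28  2.34  3.17  0.21 -1.59] 0.06
[ 0.46  0.19  2.45  3.6   0.25 -1.9 ] 0.06
[ 0.29  0.13  2.55  3.37  0.27 -1.72] 0.06
[-0.01  0.11  2.61  2.89  0.32 -1.42] 0.06
[-0.42  0.15  2.62  2.37  0.43 -1.19] 0.08
[-0.35  0.49  2.63  2.76  0.71 -1.56] 0.09
('ok', array([-0.35,  0.49,  2.63,  2.76,  0.71, -1.56]))
 0.26 0.12 -0.31 0.41 -0.01 -0.44   <wp>
 0.18 0.26 -0.51 0.29 0 -0.32; 0.17 0.25 -0.52 0.28 0 -0.32   <wp>
 -0.07 0.24 -0.4 0 0 0; -0.07 0.24 -0.4 0 0 0; -0.07 0.23 -0.4 0 0 0   <wp>
 -0.31 0.33 -0.39 -0.38 0 0.42; -0.29 0.37 -0.37 -0.39 0 0.43   <wp>
 -0.21 0.49 -0.2 -0.19 0 0.21; -0.2 0.5 -0.17 -0.19 0 0.21   <wp>
 -0.06 0.42 -0.02 -0.13 0 0.14; -0.06 0.42 -0.01 -0.13 0 0.15; -0.04 0.42 0 -0.12 0 0.14   <wp>
 -0.03 0.53 0.04 -0.1 0 0.11; -0.03 0.52 0.05 -0.11 0 0.12; -0.01 0.53 0.06 -0.1 0 0.11   <wp>
 -0.09 0 0.48 0 0 0; -0.1 0.01 0.47 0 0 0; -0.09 0 0.48 0 0 0   <wp>
end [380.6 -17.7 159. ] [-3.1412 -0.7349  0.0199]
```

send_rows:
  series: "0.26 0.12 -0.31 0.41 -0.01 -0.44; 0.18 0.26 -0.51 0.29 0 -0.32; 0.17 0.25 -0.52 0.28 0 -0.32; -0.07 0.24 -0.4 0 0 0; -0.07 0.24 -0.4 0 0 0"

```text
t: 17.42
eef_pos: [380.2, 301.6, 223.7]
tcp_rot: [3.141, -0.733, 0.499]
ft_force: [-0.5, 0.1, -2.4]
opening: 0.21
grip_force: 30.0
```

send_rows:
  series: "-0.07 0.23 -0.4 0 0 0; -0.31 0.33 -0.39 -0.38 0 0.42; -0.29 0.37 -0.37 -0.39 0 0.43; -0.21 0.49 -0.2 -0.19 0 0.21; -0.2 0.5 -0.17 -0.19 0 0.21"

```text
t: 18.05
eef_pos: [320.5, 151.5, 248.1]
tcp_rot: [3.141, -0.733, 0.2]
ft_force: [0.1, -1.6, -2.5]
opening: 0.21
grip_force: 30.0
```

send_rows:
  series: "-0.06 0.42 -0.02 -0.13 0 0.14; -0.06 0.42 -0.01 -0.13 0 0.15; -0.04 0.42 0 -0.12 0 0.14; -0.03 0.53 0.04 -0.1 0 0.11; -0.03 0.52 0.05 -0.11 0 0.12"

```text
t: 18.68
eef_pos: [331.9, 12.7, 236.6]
tcp_rot: [-3.141, -0.733, 0.045]
ft_force: [0.4, 0.2, -2.8]
opening: 0.211
grip_force: 30.0
```

```bash
python3 tip.py; python3 - <<'E'
from route import *
q=env.state()["joints"];print(q.round(2));c=cam("top");save(c,"top3.png")
c=cam("wrist");cv2.imwrite("pics/w3.png",c["color"][:,:,::-1])
E
```

```text
18.68 [331.9  12.7 236.6] [-3.1413 -0.7334  0.0451] F [ 0.4  0.2 -2.8] op 0.211 grip 30.0
scene 309 rect [485.5  21.8] [113.7  90.4] 2.3 slopes deg x,y [-0.5  0.1] z at ctr 126.9 grip [371.3  14.5 192.7] rel [114.2   7.3]
top 694 rect [487.7  18.6] [113.6  91.2] 2.1 slopes deg x,y [-0.5  0.5] z at ctr 127.2 grip [371.3  14.5 192.7] rel [116.4   4. ]
wrist 9543 rect [487.4  17.7] [109.6  90. ] 2.4 slopes deg x,y [-0.5 -0. ] z at ctr 127.5 grip [371.3  14.5 192.7] rel [116.    3.1]
[-0.3   0.13  2.63  2.52  0.39 -1.24]
```

View pics/w3.png

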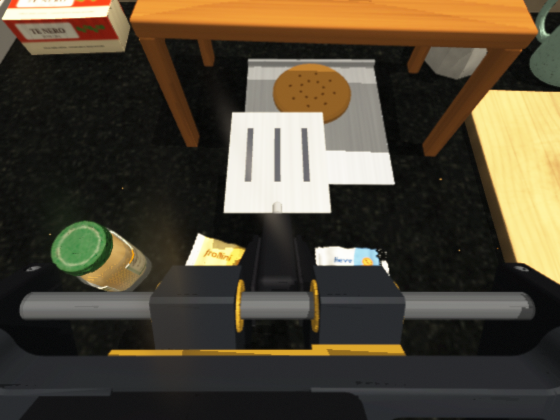

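The wrist view shows the blade level at (277,165), and the whole shortbread at (312,93) before the lip at row 62. The sheet spans columns 245–390, the packs are at (215,252) and (350,258), and the jar at (100,250) is clear. The board is at the right edge.

```bash
python3 - <<'E'
from route import *
c=cam("wrist");P=cloud(c);h=cv2.cvtColor(c["color"],cv2.COLOR_RGB2HSV);H,S,V=[h[:,:,i].astype(int) for i in range(3)]
m=((H<22)&(S>90)&(np.linalg.norm(P[:,:,:2]-[680,-19],axis=2)<85)&(P[:,:,2]<35)).astype(np.uint8)
k,l,s,ce=cv2.connectedComponentsWithStats(m);j=1+np.argmax(s[1:,4]);m=l==j
cs,_=cv2.findContours(m.astype(np.uint8),cv2.RETR_EXTERNAL,cv2.CHAIN_APPROX_NONE);ct=max(cs,key=len).reshape(-1,2)
print("bisc px",s[j],"depth med",np.median(P[m],0).round(1))
W=onz(c,ct,18);print("enc",cv2.minEnclosingCircle(W[:,:2].astype(np.float32)),cv2.fitEllipse(W[:,:2].astype(np.float32)))
top=W[ct[:,1]<93];print("far rim x",W[:,0].max().round(1),"near",W[:,0].min().round(1),"y",W[:,1].min().round(1),W[:,1].max().round(1))
# lip / sheet: depth profile up columns
for u in(262,300,360):
    print(u,[(v,P[v,u].round().tolist(),V[v,u]) for v in range(54,76,2)])
sm=((S<50)&(V>90)&(P[:,:,2]<16)&(P[:,:,0]>500)&(abs(P[:,:,1]+30)<150)).astype(np.uint8);sm[:,:]=sm
ys,xs=np.nonzero(sm);Wq=onz(c,np.c_[xs,ys],4);q=Wq[(xs>335)]
print("sheet right edge y near/far",[(x0,Wq[abs(Wq[:,0]-x0)<6][:,1].min().round(1)) for x0 in(550,600,650,700,740)],"left",[(x0,Wq[abs(Wq[:,0]-x0)<6][:,1].max().round(1)) for x0 in(600,650,700,740)])
print("near edge x",[(y0,q[abs(q[:,1]-y0)<5][:,0].min().round(1)) for y0 in(-70,-90,-110,-125)])
E
```

```text
bisc px [ 274   63   78   61 3337] depth med [685.4 -26.6  20. ]
enc ((686.334228515625, -25.944961547851562), 62.882293701171875) ((690.399169921875, -25.06416893005371), (112.07083129882812, 121.98751068115234), 159.26535034179688)
far rim x 749.2 near 626.4 y -83.7 34.5
262 [(54, [790.0, 60.0, -0.0], np.int64(18)), (56, [784.0, 60.0, 0.0], np.int64(19)), (58, [780.0, 60.0, -1.0], np.int64(45)), (60, [758.0, 58.0, 14.0], np.int64(181)), (62, [755.0, 57.0, 12.0], np.int64(117)), (64, [755.0, 58.0, 8.0], np.int64(112)), (66, [754.0, 58.0, 5.0], np.int64(133)), (68, [751.0, 58.0, 3.0], np.int64(187)), (70, [745.0, 57.0, 4.0], np.int64(189)), (72, [741.0, 57.0, 5.0], np.int64(189)), (74, [737.0, 57.0, 4.0], np.int64(190))]
300 [(54, [794.0, -6.0, -1.0], np.int64(16)), (56, [788.0, -6.0, -0.0], np.int64(14)), (58, [781.0, -6.0, 1.0], np.int64(43)), (60, [759.0, -5.0, 15.0], np.int64(178)), (62, [757.0, -5.0, 13.0], np.int64(127)), (64, [756.0, -5.0, 9.0], np.int64(131)), (66, [739.0, -5.0, 20.0], np.int64(186)), (68, [734.0, -5.0, 20.0], np.int64(189)), (70, [731.0, -5.0, 19.0], np.int6
[... 259 characters left out ...]
4(147)), (62, [761.0, -104.0, 13.0], np.int64(141)), (64, [759.0, -104.0, 11.0], np.int64(110)), (66, [761.0, -105.0, 6.0], np.int64(118)), (68, [757.0, -105.0, 5.0], np.int64(166)), (70, [754.0, -105.0, 4.0], np.int64(189)), (72, [747.0, -105.0, 5.0], np.int64(189)), (74, [742.0, -104.0, 5.0], np.int64(190))]
sheet right edge y near/far [(550, np.float64(-137.0)), (600, np.float64(-134.6)), (650, np.float64(-132.8)), (700, np.float64(-131.3)), (740, np.float64(-130.3))] left [(600, np.float64(96.2)), (650, np.float64(97.9)), (700, np.float64(78.5)), (740, np.float64(80.2))]
near edge x [(-70, np.float64(534.4)), (-90, np.float64(535.4)), (-110, np.float64(536.3)), (-125, np.float64(537.0))]
```

```bash
python3 - <<'E'
from route import *
q=env.state()["joints"];a=42.0
yg=lambda x:-22+.035*(x-689)
L=[([385,yg(385),175],.035,0),([430,yg(430),110],.035,0),([430,yg(430),74],.035,.8)]
F=lambda L:[pose(g,a,h,1,t) for g,h,t in L]
print(follow(F(L+[([430,yg(430),70.5],.035,.8),([573,yg(573),70.5],.035,.8)]),q))
plan([(p,R.as_euler("xyz"),.5) for p,R in F(L)])
E
```

```text
[-0.48  0.22  2.62  2.37  0.49 -1.26] 0.03
[-0.39  0.5   2.6   2.69  0.7  -1.55] 0.06
[-0.39  0.64  2.62  2.77  0.83 -1.64] 0.06
[-0.39  0.65  2.63  2.77  0.85 -1.65] 0.06
[-0.24  0.63  2.27  2.75  0.49 -1.43] 0.06
('ok', array([-0.24,  0.63,  2.27,  2.75,  0.49, -1.43]))
 -0.03 0.41 0.17 -0.02 0 0.02; -0.03 0.4 0.18 -0.03 0 0.03   <wp>
 -0.06 0 0.44 0 0 0; -0.05 0 0.43 0 0 0; -0.06 0 0.44 0 0 0   <wp>
 -0.19 0 0.22 0 -0.04 0; -0.19 0 0.22 0 -0.04 0   <wp>
end [391.1 -32.4 118.7] [ 3.1409 -0.7199  0.0348]
```

send_rows:
  series: "-0.03 0.41 0.17 -0.02 0 0.02; -0.03 0.4 0.18 -0.03 0 0.03; -0.06 0 0.44 0 0 0; -0.05 0 0.43 0 0 0; -0.06 0 0.44 0 0 0"

```text
t: 19.6
eef_pos: [391.3, -31.9, 152.9]
tcp_rot: [3.14, -0.734, 0.037]
ft_force: [1.0, 0.9, -1.2]
opening: 0.207
grip_force: 30.0
```

send_rows:
  series: "-0.19 0 0.22 0 -0.04 0; -0.19 0 0.22 0 -0.04 0; 0 0 0 0 0 0; 0 0 0 0 0 0"

```text
t: 20.1
eef_pos: [391.4, -32.3, 119.1]
tcp_rot: [3.141, -0.72, 0.036]
ft_force: [0.1, -0.6, -3.2]
opening: 0.206
grip_force: 30.0
```

```bash
python3 - <<'E'
from tip import *
show();s=env.state();g=s["eef_pos"]+rot(s["tcp_rot"]).apply([0,0,59]);print("g",g.round(1))
c=cam("wrist");P=cloud(c)
h=cv2.cvtColor(c["color"],cv2.COLOR_RGB2HSV)
# blade/sheet heights in the wrist depth along the blade's middle line
for x in range(500,760,15):
    k=(abs(P[:,:,0]-x)<4)&(abs(P[:,:,1]-(-22+.035*(x-689)))<30);q=P[k][:,2]
    if len(q)>5: print(x,np.percentile(q,[10,50,90]).round(1))
cv2.imwrite("pics/w4.png",c["color"][:,:,::-1])
E
```

```text
20.1 [391.4 -32.3 119.1] [ 3.1407 -0.7204  0.0356] F [ 0.1 -0.6 -3.2] op 0.206 grip 30.0
g [430.3 -31.   74.8]
500 [ 9.1  9.9 10.8]
515 [ 8.9  9.7 10.4]
530 [ 8.7  9.5 10.3]
545 [ 8.6  9.3 10. ]
560 [8.4 9.1 9.9]
575 [8.2 8.9 9.6]
590 [7.8 8.6 9.4]
605 [3.6 4.3 8.3]
620 [3.4 4.  4.7]
635 [ 3.8 16.5 20.2]
650 [19.3 20.  20.7]
665 [19.3 20.  20.6]
680 [19.5 20.3 21. ]
695 [19.8 20.4 20.9]
710 [19.7 20.4 21. ]
725 [19.8 20.4 20.9]
740 [19.7 20.4 20.9]
755 [10.2 12.8 14.5]
```

View pics/w4.png

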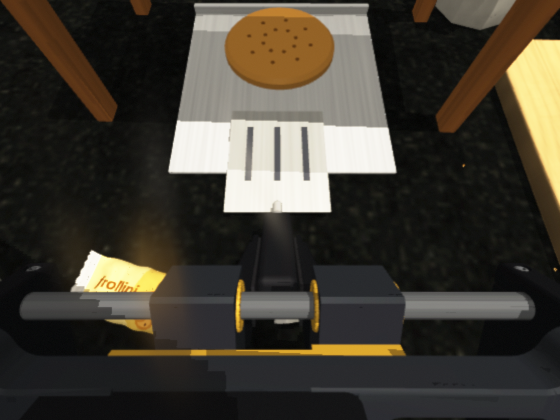

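The blade is centred on the shortbread (columns 277 and 280). Its tip underside is about 2.4 mm above the sheet, 0.8° nose-down. I lower it until it just touches.

send_rows:
  series: "-0.02 0 0.02 0 0 0; 0 0 0 0 0 0; -0.01 0 0.01 0 0 0; 0 0 0 0 0 0; 0 0 0 0 0 0"

```text
t: 20.78
eef_pos: [391.2, -33.0, 116.3]
tcp_rot: [3.141, -0.721, 0.034]
ft_force: [-1.5, 0.7, -0.3]
opening: 0.211
grip_force: 30.0
```

```bash
python3 - <<'E'
from tip import *
show();s=env.state();g=s["eef_pos"]+rot(s["tcp_rot"]).apply([0,0,59]);print("g",g.round(1))
c=cam("wrist");P=cloud(c)
for x in (500,530,560,590,598,615,635):
    k=(abs(P[:,:,0]-x)<4)&(abs(P[:,:,1]-(-22+.035*(x-689)))<30);q=P[k][:,2]
    print(x,np.percentile(q,[10,50,90]).round(1))
E
```

```text
20.77 [391.2 -33.  116.3] [ 3.1409 -0.7209  0.0338] F [-1.5  0.7 -0.3] op 0.211 grip 30.0
g [430.2 -31.7  72. ]
500 [6.4 7.2 8.2]
530 [6.1 6.8 7.6]
560 [5.7 6.5 7.3]
590 [5.4 6.1 6.8]
598 [5.3 6.  6.6]
615 [3.4 4.  4.7]
635 [ 3.8 16.4 20.2]
```

send_rows:
  series: "0.15 0 0.13 0 0 0; 0.15 0 0.13 0 0 0; 0.15 0 0.13 0 0 0; 0.15 0 0.13 0 0 0; 0 0 0 0 0 0"

```text
t: 21.45
eef_pos: [439.5, -31.2, 116.6]
tcp_rot: [3.14, -0.721, 0.035]
ft_force: [-1.1, 0.6, -2.5]
opening: 0.208
grip_force: 30.0
```

```bash
cat > look.py <<'E'
from tip import *
show();s=env.state();g=s["eef_pos"]+rot(s["tcp_rot"]).apply([0,0,59]);print("g",g.round(1))
c=cam("wrist");P=cloud(c);h=cv2.cvtColor(c["color"],cv2.COLOR_RGB2HSV);H,S,V=[h[:,:,i].astype(int) for i in range(3)]
m=((H<22)&(S>90)&(np.linalg.norm(P[:,:,:2]-(g[:2]+[150,0]),axis=2)<230)&(P[:,:,0]>g[0]+20)&(P[:,:,2]<g[2]+25)&(P[:,:,2]>g[2]-62)).astype(np.uint8)
k,l,st,ce=cv2.connectedComponentsWithStats(m);m=l==1+np.argmax(st[1:,4])
q=P[m];W=q[:,:2].astype(np.float32);k=np.linalg.lstsq(np.c_[q[:,:2]-q[:,:2].mean(0),np.ones(len(q))],q[:,2],rcond=None)[0]
print("bisc n",m.sum(),"x",np.percentile(q[:,0],[.5,99.5]).round(1),"y",np.percentile(q[:,1],[.5,99.5]).round(1),"z",k[2].round(1),"tilt deg",np.degrees(k[:2]).round(1))
E
python3 look.py
```

```text
21.45 [439.5 -31.2 116.6] [ 3.1404 -0.721   0.035 ] F [-1.1  0.6 -2.5] op 0.208 grip 30.0
g [478.4 -29.9  72.2]
bisc n 8142 x [637.8 751.3] y [-80.7  32.2] z 20.1 tilt deg [0.9 0.1]
```

send_rows:
  series: "0.145 0 0.137 0 0 0; 0.15 0 0.133 0 0 0; 0.15 0 0.132 0 0 0; 0 0 0 0 0 0"

```text
t: 22.0
eef_pos: [475.7, -30.1, 116.0]
tcp_rot: [3.14, -0.721, 0.035]
ft_force: [0.5, -0.2, -1.9]
opening: 0.212
grip_force: 30.0
```

```bash
python3 look.py
```

```text
22.0 [475.7 -30.1 116. ] [ 3.1404 -0.7211  0.0348] F [ 0.5 -0.2 -1.9] op 0.212 grip 30.0
g [514.6 -28.8  71.7]
bisc n 9240 x [636.9 751.1] y [-78.5  34.2] z 21.3 tilt deg [-0.8  0. ]
```

send_rows:
  series: "0.15 0 0.132 0 0 0; 0.15 0 0.132 0 0 0; 0.15 0 0.132 0 0 0; 0.15 0 0.132 0 0 0; 0 0 0 0 0 0"

```text
t: 22.68
eef_pos: [523.5, -28.5, 115.9]
tcp_rot: [3.141, -0.721, 0.035]
ft_force: [-0.1, -0.0, -1.6]
opening: 0.211
grip_force: 30.0
```

```bash
python3 look.py; python3 - <<'E'
from h import *
c=cam("wrist");cv2.imwrite("pics/w5.png",c["color"][:,:,::-1])
print(env.state()["joints"].round(2))
E
```

```text
22.68 [523.5 -28.5 115.9] [ 3.1406 -0.7208  0.0346] F [-0.1 -0.  -1.6] op 0.211 grip 30.0
g [562.4 -27.2  71.6]
bisc n 10167 x [637.  728.4] y [-76.5  36.7] z 22.0 tilt deg [0.8 0.1]
[-0.25  0.63  2.3   2.76  0.51 -1.45]
```

View pics/w5.png

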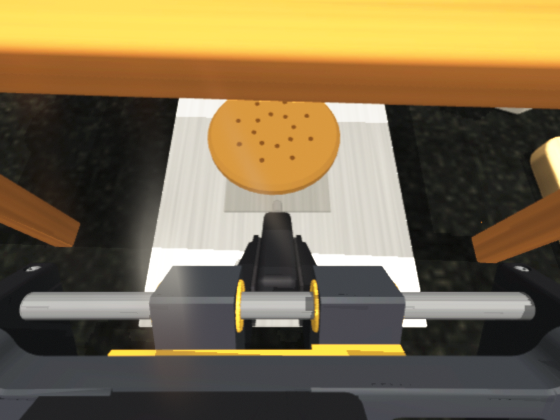

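The blade is fully under the shortbread, with its rear showing at rows 190–210. I nudge forward about 7 mm, then lift nose-up.

```bash
python3 - <<'E'
from route import *
q=env.state()["joints"];a=42.0
yg=lambda x:-22+.035*(x-689)-.6
L=[([569,yg(569),71.6],.035,.8,.1),([569,yg(569),76],.035,-4,.12),([565,yg(565),88],.035,-4,.12),([395,yg(395),95],.035,-4,.35)]
F=[(*pose(g,a,h,1,t),f) for g,h,t,f in L]
print(follow([x[:2] for x in F],q))
plan([(p,R.as_euler("xyz"),f) for p,R,f in F])
E
```

```text
[-0.25  0.63  2.28  2.75  0.5  -1.43] 0.0
[-0.26  0.65  2.32  2.79  0.64 -1.49] 0.02
[-0.26  0.62  2.33  2.77  0.61 -1.47] 0.02
[-0.49  0.69  2.76  2.72  1.08 -1.75] 0.09
('ok', array([-0.49,  0.69,  2.76,  2.72,  1.08, -1.75]))
 0.05 0 0.04 0 0 0; 0.04 0 0.04 0.01 -0.01 0   <wp>
 -0.01 0 -0.01 0 0.12 0; 0 0 -0.02 0 0.12 0; -0.01 0 -0.01 0 0.12 0; -0.01 0 -0.01 0 0.12 0   <wp>
 0.05 0 -0.09 0 0 0; 0.05 0 -0.1 0 0 0   <wp>
-0.21 0 -0.24 0 0 0; -0.21 0 -0.23 0 0 0; -0.21 0 -0.24 0 0 0; -0.21 0 -0.23 0 0 0; -0.21 0 -0.24 0 0 0
 -0.21 0 -0.23 0 0 0; -0.21 0 -0.24 0 0 0; -0.21 0 -0.23 0 0 0; -0.21 0 -0.24 0 0 0   <wp>
end [352.4 -34.4 135.9] [-3.1403 -0.8026  0.0339]
```

send_rows:
  series: "0.05 0 0.04 0 0 0; 0.04 0 0.04 0 0 0; -0.01 0 -0.01 0 0.12 0; 0 0 -0.02 0 0.12 0; -0.01 0 -0.01 0 0.12 0"

```text
t: 23.4
eef_pos: [527.2, -28.4, 116.8]
tcp_rot: [3.141, -0.784, 0.034]
ft_force: [0.5, -0.8, -2.4]
opening: 0.209
grip_force: 30.0
```

send_rows:
  series: "-0.01 0 -0.01 0 0.12 0; 0.05 0 -0.09 0 0 0; 0.05 0 -0.1 0 0 0; 0 0 0 0 0 0"

```text
t: 23.9
eef_pos: [522.5, -28.6, 130.0]
tcp_rot: [3.14, -0.805, 0.034]
ft_force: [0.4, 0.5, -3.0]
opening: 0.21
grip_force: 30.0
```

```bash
python3 look.py; python3 - <<'E'
from h import *
c=cam("scene");cv2.imwrite("pics/s2.png",cv2.resize(c["color"][150:280,200:400],None,fx=3,fy=3)[:,:,::-1])
E
```

```text
23.9 [522.5 -28.6 130. ] [ 3.1403 -0.8054  0.0344] F [ 0.4  0.5 -3. ] op 0.21 grip 30.0
g [565.1 -27.2  89.1]
bisc n 7357 x [637.9 698.9] y [-76.4  36.7] z 48.0 tilt deg [6.7 0.3]
```

View pics/s2.png

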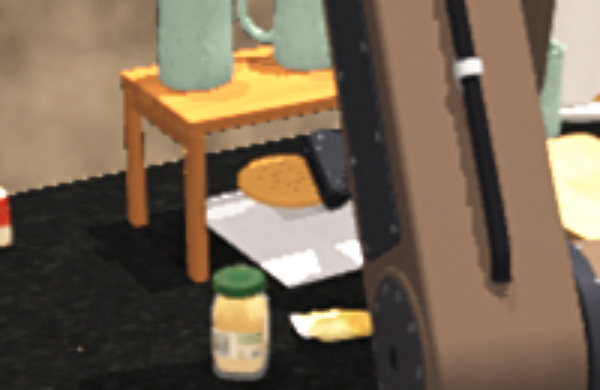

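The shortbread is up on the blade at (280,180), clear of the sheet. Now the withdrawal.

send_rows:
  series: "-0.06 0 -0.07 0 0 0; -0.12 0 -0.13 0 0 0; -0.18 0 -0.19 0 0 0; -0.21 0 -0.23 0 0 0; -0.21 0 -0.23 0 0 0"

```text
t: 24.62
eef_pos: [452.1, -30.8, 130.9]
tcp_rot: [3.141, -0.804, 0.034]
ft_force: [0.1, -0.4, -3.8]
opening: 0.21
grip_force: 30.0
```

send_rows:
  series: "-0.21 0 -0.23 0 0 0; -0.21 0 -0.23 0 0 0; -0.21 0 -0.23 0 0 0; -0.13 0 -0.15 0 0 0; -0.07 0 -0.08 0 0 0"

```text
t: 25.25
eef_pos: [378.4, -33.4, 133.3]
tcp_rot: [3.141, -0.804, 0.033]
ft_force: [-0.0, -0.5, -3.0]
opening: 0.206
grip_force: 30.0
```

```bash
python3 look.py; python3 - <<'E'
from route import *
c=cam("top");P=cloud(c);h=cv2.cvtColor(c["color"],cv2.COLOR_RGB2HSV);H,S,V=[h[:,:,i].astype(int) for i in range(3)];save(c,"top4.png")
c=cam("wrist");P=cloud(c);h=cv2.cvtColor(c["color"],cv2.COLOR_RGB2HSV);H,S,V=[h[:,:,i].astype(int) for i in range(3)];
cv2.imwrite("pics/w6.png",c["color"][:,:,::-1])
m=(H>12)&(H<32)&(S>40)&(V>130)&(P[:,:,2]<32)&(P[:,:,2]>12)&(P[:,:,1]<-150);print("board w",m.sum(),P[m].min(0).round() if m.any() else"",P[m].max(0).round() if m.any() else "")
q=env.state()["joints"];print(q.round(2));a=42.0
L=[([385,-80,110],-.05,-4,.3),([375,-180,150],-.1,-4,.3),([400,-290,160],-.1,-4,.3)]
F=[(*pose(g,a,h_,1,t),f) for g,h_,t,f in L]
print(follow([x[:2] for x in F],q))
plan([(p,R.as_euler("xyz"),f) for p,R,f in F])
E
```

```text
25.25 [378.4 -33.4 133.3] [ 3.1412 -0.8038  0.0331] F [-0.  -0.5 -3. ] op 0.206 grip 30.0
g [420.8 -32.   92.3]
bisc n 6591 x [493.4 606.2] y [-82.  33.] z 53.4 tilt deg [6.5 0.3]
board w 9005 [ 449. -359.   14.] [ 748. -254.   32.]
[-0.43  0.66  2.69  2.74  0.99 -1.68]
[-0.65  0.61  2.75  2.64  0.99 -1.72] 0.03
[-0.96  0.39  2.6   2.15  0.71 -1.4 ] 0.07
[-1.08  0.41  2.36  1.77  0.66 -1.06] 0.07
('ok', array([-1.08,  0.41,  2.36,  1.77,  0.66, -1.06]))
 -0.06 0.18 -0.17 -0.09 0 0.08; -0.05 0.18 -0.16 -0.08 0 0.09; -0.05 0.19 -0.16 -0.09 -0.01 0.08; -0.05 0.19 -0.15 -0.08 0 0.08   <wp>
0.07 0.27 -0.09 -0.03 0 0.03; 0.07 0.28 -0.08 -0.04 0 0.04; 0.08 0.27 -0.09 -0.03 0 0.03; 0.07 0.27 -0.08 -0.04 0 0.03; 0.08 0.27 -0.08 -0.03 0 0.04
 0.08 0.28 -0.08 -0.04 0 0.03   <wp>
0.08 0.25 0.04 0 0 0; 0.07 0.26 0.05 0 0 0; 0.08 0.25 0.04 0 0 0; 0.07 0.26 0.05 0 0 0; 0.08 0.25 0.04 0 0 0
 0.08 0.26 0.05 0 0 0; 0.07 0.25 0.04 0 0 0   <wp>
end [ 357.6 -285.7  201. ] [ 3.1408 -0.8024 -0.0997]
```

View pics/w6.png

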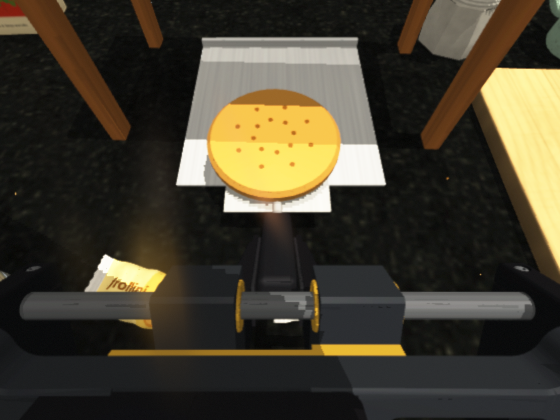

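The shortbread rides on the blade at (275,145) and is centred. I carry it right, towards the board.

send_rows:
  series: "-0.06 0.18 -0.17 -0.09 0 0.08; -0.05 0.18 -0.16 -0.08 0 0.09; -0.05 0.19 -0.16 -0.09 -0.01 0.08; -0.05 0.19 -0.15 -0.08 0 0.08; 0.07 0.27 -0.09 -0.03 0 0.03"

```text
t: 26.02
eef_pos: [340.9, -94.2, 157.5]
tcp_rot: [-3.141, -0.802, -0.057]
ft_force: [0.6, -0.4, -3.0]
opening: 0.208
grip_force: 30.0
```

send_rows:
  series: "0.07 0.28 -0.08 -0.04 0 0.04; 0.08 0.27 -0.09 -0.03 0 0.03; 0.07 0.27 -0.08 -0.04 0 0.03; 0.08 0.27 -0.08 -0.03 0 0.04; 0.08 0.28 -0.08 -0.04 0 0.03"

```text
t: 26.65
eef_pos: [333.2, -176.5, 191.5]
tcp_rot: [3.139, -0.803, -0.098]
ft_force: [-0.3, 0.3, -1.7]
opening: 0.207
grip_force: 30.0
```

send_rows:
  series: "0.08 0.25 0.04 0 0 0; 0.07 0.26 0.05 0 0 0; 0.08 0.25 0.04 0 0 0; 0.07 0.26 0.05 0 0 0; 0.08 0.25 0.04 0 0 0"

```text
t: 27.28
eef_pos: [351.0, -254.7, 198.6]
tcp_rot: [3.14, -0.803, -0.098]
ft_force: [0.4, 0.3, -2.8]
opening: 0.211
grip_force: 30.0
```

send_rows:
  series: "0.08 0.26 0.05 0 0 0; 0.04 0.15 0.02 0 0 0; 0 0 0 0 0 0"

```text
t: 27.65
eef_pos: [356.3, -279.6, 200.7]
tcp_rot: [3.14, -0.803, -0.099]
ft_force: [-0.5, 0.4, -3.9]
opening: 0.213
grip_force: 30.0
```

```bash
python3 look.py; cat > brd.py <<'E'
from h import *
for n in("wrist","top","scene"):
    c=cam(n);P=cloud(c);h=cv2.cvtColor(c["color"],cv2.COLOR_RGB2HSV);H,S,V=[h[:,:,i].astype(int) for i in range(3)]
    m=((H>12)&(H<32)&(S>40)&(V>120)&(P[:,:,2]<30)&(P[:,:,2]>14)&(P[:,:,1]<-150)&(P[:,:,1]>-560)&(P[:,:,0]>400)).astype(np.uint8)
    k,l,s,ce=cv2.connectedComponentsWithStats(m)
    if k<2: continue
    j=1+np.argmax(s[1:,4]);ys,xs=np.nonzero(l==j);W=onz(c,np.c_[xs,ys],22);r=cv2.minAreaRect(W[:,:2].astype(np.float32));print(n,s[j],np.round(r[0],1),np.round(r[1],1),round(r[2],1),cv2.boxPoints(r).round().tolist())
    if n!="scene": cv2.imwrite("pics/brd_%s.png"%n,c["color"][:,:,::-1])
E
python3 brd.py
```

```text
27.65 [ 356.3 -279.6  200.7] [ 3.14   -0.8028 -0.0986] F [-0.5  0.4 -3.9] op 0.213 grip 30.0
g [ 398.6 -283.9  159.7]
bisc n 5105 x [584.4 755.7] y [-203.2  -86.9] z 159.8 tilt deg [-11.8  16.2]
wrist [  288    89   165   203 17845] [ 548.9 -385.6] [295.6 157.7] 0.1 [[401.0, -307.0], [401.0, -465.0], [697.0, -464.0], [697.0, -307.0]]
top [354 157  27  37 404] [ 657.1 -312.8] [ 73.5 214.4] 40.4 [[560.0, -255.0], [699.0, -418.0], [755.0, -371.0], [616.0, -207.0]]
scene [398 202  30  16 250] [ 544.9 -408.8] [ 96.2 126.7] 13.8 [[483.0, -359.0], [513.0, -482.0], [607.0, -459.0], [576.0, -336.0]]
```

View pics/brd_wrist.png

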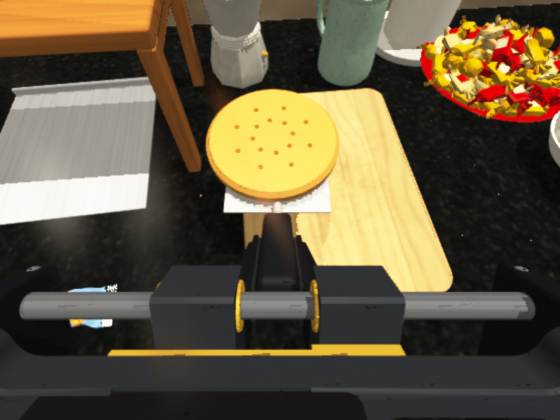

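The shortbread sits on the blade at (272,143). The board lies beyond it: far right corner near (382,90), right edge down to about (450,285), left edge near (247,240).

```bash
python3 - <<'E'
from h import *
c=cam("wrist");P=cloud(c);h=cv2.cvtColor(c["color"],cv2.COLOR_RGB2HSV);H,S,V=[h[:,:,i].astype(int) for i in range(3)]
m=(H>12)&(H<32)&(S>40)&(V>120)&(P[:,:,2]<30)&(P[:,:,2]>14)
rt=[];
for v in range(110,270,10):
    u=np.nonzero(m[v])[0];u=u[u<470]
    if len(u): rt.append([u.max(),v])
R=onz(c,rt,22);k=np.polyfit(R[:,0],R[:,1],1);print("right edge pts",R[::4].round(),"dir deg",np.degrees(np.arctan(k[0])), k)
fu=[]
for u in range(345,372,5):
    v=np.nonzero(m[:,u])[0];fu.append([u,v.min()])
F=onz(c,fu,22);print("far edge",F.round())
l=[]
for v in range(215,262,8):
    u=np.nonzero(m[v,230:300])[0]
    if len(u): l.append([230+u.min(),v])
print("left",onz(c,l,22).round(), l)
n=[]
for u in range(390,440,10):
    v=np.nonzero(m[:,u])[0];n.append([u,v.max()])
print("near",onz(c,n,22).round(),n)
c=cam("top");P=cloud(c);h=cv2.cvtColor(c["color"],cv2.COLOR_RGB2HSV);H,S,V=[h[:,:,i].astype(int) for i in range(3)]
E
```

```text
right edge pts [[ 651. -464.   22.]
 [ 579. -463.   22.]
 [ 518. -464.   22.]
 [ 466. -464.   22.]] dir deg 0.19389498455431362 [ 3.38411880e-03 -4.65666994e+02]
far edge [[ 695. -413.   22.]
 [ 696. -420.   22.]
 [ 695. -428.   22.]
 [ 697. -435.   22.]
 [ 696. -443.   22.]
 [ 695. -450.   22.]]
left [[ 505. -257.   22.]
 [ 495. -257.   22.]
 [ 485. -257.   22.]
 [ 476. -258.   22.]] [[np.int64(244), 215], [np.int64(245), 223], [np.int64(245), 231], [np.int64(246), 239]]
near [[ 421. -401.   22.]
 [ 406. -407.   22.]
 [ 404. -416.   22.]
 [ 404. -426.   22.]
 [ 403. -436.   22.]] [[390, np.int64(276)], [400, np.int64(290)], [410, np.int64(291)], [420, np.int64(291)], [430, np.int64(291)]]
```

```bash
cat > dump.py <<'E'
from route import *
q=env.state()["joints"];a=42.0;y=-360
def D(x,z,t,f,h=0.):return (*pose(tipgrip([x,y,z],h,t),a,h,1,t),f)
if __name__=="__main__":
    F=[D(550,75,-4,.3),D(540,50,12,.2),D(540,28,14,.15),D(540,27,27,.15),D(430,27,27,.15),D(400,100,10,.4)]
    print(follow([x[:2] for x in F],q))
    plan([(p,R.as_euler("xyz"),f) for p,R,f in F[:3]])
E
python3 dump.py
```

```text
[-1.24  0.53  2.25  1.52  0.75 -1.05] 0.03
[-1.1   0.42  2.12  0.97  0.57 -0.36] 0.1
[-1.07  0.45  2.11  0.95  0.53 -0.33] 0.1
[-0.93  0.42  1.94  0.35  0.65  0.37] 0.1
[-1.13  0.34  2.1   0.41  0.63  0.11] 0.1
[-1.46  0.27  2.22  0.85  0.78 -0.55] 0.1
('ok', array([-1.46,  0.27,  2.22,  0.85,  0.78, -0.55]))
-0.11 0.28 0.03 0.08 0 -0.08; -0.12 0.27 0.03 0.08 0 -0.08; -0.13 0.28 0.03 0.09 0 -0.08; -0.12 0.27 0.02 0.08 0 -0.08; -0.13 0.27 0.02 0.08 0 -0.07
    <wp>
0.08 0 -0.01 0 -0.2 0; 0.08 0 -0.01 0 -0.2 0; 0.09 0 -0.02 0 -0.2 0; 0.08 0 -0.01 0 -0.2 0; 0.08 0 -0.03 0 -0.2 0
 0.08 0 -0.02 0 -0.2 0; 0.08 0 -0.02 0 -0.2 0; 0.07 0 -0.03 0 -0.2 0   <wp>
 -0.02 0 0.13 0 -0.1 0; -0.03 0 0.14 0 -0.1 0   <wp>
end [ 361.1 -359.9  184.6] [-3.141e+00 -4.882e-01 -9.000e-04]
```

send_rows:
  series: "-0.11 0.28 0.03 0.08 0 -0.08; -0.12 0.27 0.03 0.08 0 -0.08; -0.13 0.28 0.03 0.09 0 -0.08; -0.12 0.27 0.02 0.08 0 -0.08; -0.13 0.27 0.02 0.08 0 -0.07"

```text
t: 28.58
eef_pos: [331.4, -360.7, 168.7]
tcp_rot: [-3.141, -0.803, -0.001]
ft_force: [-0.7, 0.7, -3.3]
opening: 0.212
grip_force: 30.0
```

send_rows:
  series: "0.08 0 -0.01 0 -0.2 0; 0.08 0 -0.01 0 -0.2 0; 0.09 0 -0.02 0 -0.2 0; 0.08 0 -0.01 0 -0.2 0; 0.08 0 -0.03 0 -0.2 0"

```text
t: 29.2
eef_pos: [346.8, -360.0, 189.1]
tcp_rot: [-3.141, -0.627, -0.001]
ft_force: [-0.0, 0.3, -3.4]
opening: 0.209
grip_force: 30.0
```

send_rows:
  series: "0.08 0 -0.02 0 -0.2 0; 0.08 0 -0.02 0 -0.2 0; 0.07 0 -0.03 0 -0.2 0; 0 0 0 0 0 0"

```text
t: 29.7
eef_pos: [356.1, -360.0, 200.5]
tcp_rot: [-3.141, -0.524, 0.0]
ft_force: [-0.2, 0.4, -3.1]
opening: 0.209
grip_force: 30.0
```

```bash
cat > prof.py <<'E'
from route import *
import sys
def prof(y0=-360,w=12):
    show();s=env.state();g=s["eef_pos"]+rot(s["tcp_rot"]).apply([0,0,59]);print("g",g.round(1))
    c=cam("wrist");P=cloud(c);out=[]
    for x in range(420,740,12):
        k=(abs(P[:,:,0]-x)<3)&(abs(P[:,:,1]-y0)<w)&(P[:,:,2]<g[2]+10);q=P[k]
        if len(q)>3: i=np.median(q[:,2]);out.append((x,round(i,1)))
    print(out);return c,P
if __name__=="__main__":
    c,P=prof();prof(-360+38,4)
    cv2.imwrite("pics/"+sys.argv[1],c["color"][:,:,::-1])
    h=cv2.cvtColor(c["color"],cv2.COLOR_RGB2HSV);m=(h[:,:,1]<45)&(h[:,:,2]>130)&(abs(P[:,:,0]-490)<90)&(abs(P[:,:,1]+360)<70)&(P[:,:,2]>24)
    q=P[m];k=np.linalg.lstsq(np.c_[q[:,0]-540,np.ones(len(q))],q[:,2],rcond=None)[0];print("blade pts",len(q),"x",q[:,0].min().round(),q[:,0].max().round(),"slope",np.degrees(np.arctan(k[0])).round(1),"z@540",k[1].round(1))
E
python3 prof.py d1.png; python3 dump.py | tail -5
```

```text
29.7 [ 356.1 -360.   200.5] [-3.1414e+00 -5.2390e-01  2.0000e-04] F [-0.2  0.4 -3.1] op 0.209 grip 30.0
g [ 385.6 -359.9  149.4]
[(420, np.float64(113.5)), (432, np.float64(73.3)), (444, np.float64(83.4)), (456, np.float64(84.3)), (468, np.float64(81.6)), (480, np.float64(78.9)), (492, np.float64(76.4)), (504, np.float64(73.7)), (516, np.float64(71.0)), (528, np.float64(68.3)), (540, np.float64(65.8)), (552, np.float64(63.0)), (588, np.float64(20.1)), (600, np.float64(20.0)), (612, np.float64(20.2)), (624, np.float64(20.1)), (636, np.float64(20.3)), (648, np.float64(20.6)), (660, np.float64(20.6)), (672, np.float64(20.9)), (684, np.float64(20.9)), (696, np.float64(20.8)), (720, np.float64(0.8)), (732, np.float64(0.1))]
29.75 [ 355.9 -359.9  200.2] [-3.141e+00 -5.242e-01 -3.000e-04] F [-0.   0.6 -3.5] op 0.206 grip 30.0
g [ 385.4 -359.9  149.1]
[(420, np.float64(20.5)), (432, np.float64(21.6)), (444, np.float64(70.2)), (456, np.float64(83.2)), (468, np.float64(81.3)), (480, np.float64(78.7)), (492, np.float64(76.0)), (504, np.float64(73.3)), (516, np.float64(70.7)), (528, np.float64(68.0)), (540, np.float64(65.3)), (576, np.float64(20.4)), (588, np.float64(20.0)), (600, np.float64(20.2)), (612, np.float64(20.0)), (624, np.float64(20.4)), (636, np.float64(20.4)), (648, np.float64(20.7)), (660, np.float64(20.7)), (672, np.float64(20.8)), (684, np.float64(20.7)), (696, np.float64(21.0)), (720, np.float64(0.4)), (732, np.float64(0.2))]
blade pts 1659 x 430.0 465.0 slope -14.8 z@540 45.3
 -0.11 0 0.02 0 0.27 -0.01   <wp>
0.08 0 -0.01 0 -0.2 0; 0.08 0 -0.01 0 -0.2 0; 0.09 0 -0.02 0 -0.2 0; 0.08 0 -0.02 0 -0.2 0; 0.08 0 -0.02 0 -0.2 0
 0.08 0 -0.02 0 -0.2 0; 0.07 0 -0.03 0 -0.2 0; 0.08 0 -0.03 0 -0.2 0   <wp>
 -0.03 0 0.14 0 -0.1 0; -0.02 0 0.13 0 -0.1 0.01   <wp>
end [ 361.  -359.9  184.9] [-3.1411e+00 -4.8910e-01 -1.0000e-03]
```

Biscuit and blade both slope 12°, as planned. I lower the tip to the board, then tilt in steps.

send_rows:
  series: "-0.03 0 0.14 0 -0.1 0; -0.02 0 0.13 0 -0.1 0; 0 0 0 0 0 0"

```text
t: 30.18
eef_pos: [361.3, -360.1, 183.8]
tcp_rot: [-3.14, -0.487, -0.001]
ft_force: [0.1, -0.5, -3.2]
opening: 0.206
grip_force: 30.0
```

```bash
python3 prof.py d2.png; python3 - <<'E'
from dump import *
F=[D(540,28,20,.15),D(540,27,25,.1),D(420,27,25,.2)]
print(follow([x[:2] for x in F],q))
plan([(p,R.as_euler("xyz"),f) for p,R,f in F])
E
```

```text
30.18 [ 361.3 -360.1  183.8] [-3.1399e+00 -4.8740e-01 -1.4000e-03] F [ 0.1 -0.5 -3.2] op 0.206 grip 30.0
g [ 388.9 -360.1  131.6]
[(420, np.float64(97.8)), (432, np.float64(54.0)), (444, np.float64(62.7)), (456, np.float64(64.1)), (468, np.float64(61.0)), (480, np.float64(58.0)), (492, np.float64(54.9)), (504, np.float64(51.8)), (516, np.float64(48.7)), (528, np.float64(45.4)), (540, np.float64(42.4)), (552, np.float64(39.2)), (564, np.float64(20.5)), (576, np.float64(20.1)), (588, np.float64(20.1)), (600, np.float64(20.2)), (612, np.float64(20.0)), (624, np.float64(20.4)), (636, np.float64(20.4)), (648, np.float64(20.6)), (660, np.float64(20.5)), (672, np.float64(20.6))]
30.23 [ 361.2 -360.2  184.1] [-3.1403e+00 -4.8790e-01 -1.2000e-03] F [ 0.1 -1.4 -3.7] op 0.205 grip 30.0
g [ 388.9 -360.1  132. ]
[(420, np.float64(20.8)), (432, np.float64(20.9)), (444, np.float64(51.3)), (456, np.float64(63.2)), (468, np.float64(61.4)), (480, np.float64(58.4)), (492, np.float64(55.2)), (504, np.float64(52.2)), (516, np.float64(49.1)), (528, np.float64(46.1)), (540, np.float64(42.8)), (564, np.floa
[... 287 characters left out ...]
0
[-1.01  0.43  2.04  0.64  0.56  0.03] 0.05
[-0.95  0.42  1.97  0.43  0.62  0.29] 0.05
[-1.18  0.34  2.14  0.49  0.61 -0.01] 0.05
('ok', array([-1.18,  0.34,  2.14,  0.49,  0.61, -0.01]))
 0.1 0 -0.03 0 -0.15 0; 0.1 0 -0.04 0 -0.15 0; 0.1 0 -0.04 0 -0.15 0; 0.09 0 -0.04 0 -0.15 -0.01   <wp>
0.06 0 -0.02 0 -0.1 0; 0.07 0 -0.02 0 -0.1 0; 0.06 0 -0.02 0 -0.1 0; 0.07 0 -0.02 0 -0.1 0; 0.06 0 -0.02 0 -0.1 0
    <wp>
-0.19 0 -0.06 0 0 0; -0.19 0 -0.06 0 0 0; -0.19 0 -0.06 0 0 0; -0.19 0 -0.05 0 0 0; -0.2 0 -0.06 0 0 0
-0.19 0 -0.06 0 0 0; -0.19 0 -0.06 0 0 0; -0.19 0 -0.06 0 0 0; -0.19 -0.01 -0.06 0 0 0; -0.19 0 -0.06 0 0 0
    <wp>
end [ 274.4 -359.8  215.3] [-3.1415e+00 -2.9630e-01  8.0000e-04]
```

send_rows:
  series: "0.1 0 -0.03 0 -0.15 0; 0.1 0 -0.04 0 -0.15 0; 0.1 0 -0.04 0 -0.15 0; 0.09 0 -0.04 0 -0.15 0; 0 0 0 0 0 0"

```text
t: 30.9
eef_pos: [378.6, -360.4, 203.3]
tcp_rot: [3.141, -0.384, -0.0]
ft_force: [-1.1, 0.7, -3.5]
opening: 0.209
grip_force: 30.0
```

```bash
python3 prof.py d3.png
```

```text
30.9 [ 378.6 -360.4  203.3] [ 3.1411e+00 -3.8440e-01 -1.0000e-04] F [-1.1  0.7 -3.5] op 0.209 grip 30.0
g [ 400.7 -360.4  148.6]
[(420, np.float64(129.7)), (432, np.float64(105.9)), (444, np.float64(64.1)), (456, np.float64(75.2)), (468, np.float64(71.8)), (480, np.float64(67.3)), (492, np.float64(62.8)), (504, np.float64(58.3)), (516, np.float64(53.8)), (528, np.float64(49.6)), (540, np.float64(45.1)), (552, np.float64(40.5)), (576, np.float64(20.0)), (588, np.float64(20.1)), (600, np.float64(20.0)), (612, np.float64(20.1)), (624, np.float64(20.3)), (636, np.float64(20.4)), (648, np.float64(20.4)), (660, np.float64(20.5))]
30.95 [ 378.3 -360.2  203. ] [-3.1414e+00 -3.8440e-01 -5.0000e-04] F [-0.1  0.3 -4.1] op 0.21 grip 30.0
g [ 400.5 -360.2  148.3]
[(420, np.float64(20.5)), (432, np.float64(20.5)), (444, np.float64(63.4)), (456, np.float64(58.7)), (468, np.float64(70.5)), (480, np.float64(67.1)), (492, np.float64(62.5)), (504, np.float64(57.9)), (516, np.float64(53.6)), (528, np.float64(49.1)), (540, np.float64(44.4)), (552, np.float64(40.2)), (564, np.float64(20.0)), (576, np.float64(20.2)), (588, np.float64(20.1)), (600, np.float64(20.1)), (612, np.float64(20.2)), (624, np.float64(20.4)), (636, np.float64(20.4)), (648, np.float64(20.5)), (660, np.float64(20.7))]
blade pts 2188 x 418.0 472.0 slope -68.7 z@540 -172.8
```

send_rows:
  series: "0.06 0 -0.02 0 -0.1 0; 0.07 0 -0.02 0 -0.1 0; 0.06 0 -0.02 0 -0.1 0; 0 0 0 0 0 0; 0 0 0 0 0 0"

```text
t: 31.62
eef_pos: [387.4, -360.3, 210.1]
tcp_rot: [-3.141, -0.332, -0.001]
ft_force: [-0.3, -0.0, -2.4]
opening: 0.21
grip_force: 30.0
```

```bash
python3 prof.py d4.png
```

```text
31.62 [ 387.4 -360.3  210.1] [-3.1408e+00 -3.3160e-01 -1.5000e-03] F [-0.3 -0.  -2.4] op 0.21 grip 30.0
g [ 406.6 -360.3  154.3]
[(420, np.float64(146.9)), (432, np.float64(116.6)), (444, np.float64(68.1)), (456, np.float64(63.0)), (468, np.float64(74.3)), (480, np.float64(69.7)), (492, np.float64(64.8)), (504, np.float64(59.9)), (516, np.float64(55.0)), (528, np.float64(49.9)), (540, np.float64(44.9)), (552, np.float64(40.1)), (564, np.float64(35.3)), (576, np.float64(20.2)), (588, np.float64(20.0)), (600, np.float64(20.1)), (612, np.float64(20.3)), (624, np.float64(20.2)), (636, np.float64(20.3)), (648, np.float64(20.4)), (660, np.float64(20.3))]
31.68 [ 387.4 -360.3  210.1] [-3.1408e+00 -3.3150e-01 -1.5000e-03] F [-0.1  0.1 -2.9] op 0.209 grip 30.0
g [ 406.6 -360.3  154.3]
[(420, np.float64(20.6)), (432, np.float64(20.5)), (444, np.float64(67.7)), (456, np.float64(62.5)), (468, np.float64(64.8)), (480, np.float64(69.8)), (492, np.float64(64.9)), (504, np.float64(59.8)), (516, np.float64(55.0)), (528, np.float64(49.9)), (540, np.float64(45.5)), (552, np.float64(40.0)), (576, np.float64(20.4)), (588, np.float64(20.2)), (600, np.float64(20.1)), (612, np.float64(20.3)), (624, np.float64(20.4)), (636, np.float64(20.4)), (648, np.float64(20.7)), (660, np.float64(21.0))]
blade pts 4601 x 406.0 480.0 slope -74.4 z@540 -245.1
```

The front edge now rests on the board. I draw the blade out slowly.

send_rows:
  series: "-0.06 0 -0.02 0 -0.1 0; -0.11 0 -0.04 0 -0.1 0; -0.15 0 -0.05 0 0 0; -0.15 0 -0.05 0 0 0; -0.15 0 -0.05 0 0 0"

```text
t: 32.35
eef_pos: [347.5, -360.3, 211.2]
tcp_rot: [-3.141, -0.296, -0.001]
ft_force: [0.0, 0.3, -2.2]
opening: 0.208
grip_force: 30.0
```

```bash
python3 prof.py d5.png
```

```text
32.35 [ 347.5 -360.3  211.2] [-3.1411e+00 -2.9610e-01 -1.2000e-03] F [ 0.   0.3 -2.2] op 0.208 grip 30.0
g [ 364.7 -360.3  154.8]
[(420, np.float64(57.7)), (432, np.float64(52.2)), (444, np.float64(46.5)), (456, np.float64(53.7)), (468, np.float64(52.6)), (480, np.float64(50.7)), (492, np.float64(48.5)), (504, np.float64(46.4)), (516, np.float64(44.5)), (528, np.float64(42.3)), (540, np.float64(40.2)), (552, np.float64(38.3)), (564, np.float64(36.2)), (576, np.float64(20.3)), (588, np.float64(20.1)), (600, np.float64(20.1))]
32.4 [ 346.8 -360.2  211.2] [-3.141e+00 -2.958e-01 -1.500e-03] F [-2.2  0.2 -0.5] op 0.208 grip 30.0
g [ 364.  -360.2  154.8]
[(420, np.float64(57.4)), (432, np.float64(52.0)), (444, np.float64(45.9)), (456, np.float64(40.3)), (468, np.float64(52.2)), (480, np.float64(50.1)), (492, np.float64(48.2)), (504, np.float64(46.1)), (516, np.float64(44.3)), (528, np.float64(42.2)), (540, np.float64(40.0)), (552, np.float64(38.4)), (576, np.float64(20.4)), (588, np.float64(20.3)), (600, np.float64(20.3))]
blade pts 5491 x 400.0 475.0 slope -25.2 z@540 1.2
```

send_rows:
  series: "-0.14 0 -0.05 0 0 0; -0.14 0 -0.05 0 0 0; -0.14 0 -0.05 0 0 0; -0.14 0 -0.05 0 0 0; -0.14 0 -0.05 0 0 0"

```text
t: 33.08
eef_pos: [303.2, -360.3, 213.4]
tcp_rot: [-3.141, -0.296, -0.001]
ft_force: [-0.3, -0.4, -2.2]
opening: 0.209
grip_force: 30.0
```

send_rows:
  series: "-0.14 0 -0.05 0 0 0; -0.14 0 -0.05 0 0 0; -0.14 0 -0.05 0 0 0; 0 0 0 0 0 0"

```text
t: 33.58
eef_pos: [276.6, -360.4, 214.7]
tcp_rot: [-3.141, -0.296, -0.002]
ft_force: [0.2, -0.1, -2.2]
opening: 0.209
grip_force: 30.0
```

```bash
python3 prof.py d6.png; python3 -c "
from h import *
print(env.state()['joints'].round(2))"
```

```text
33.58 [ 276.6 -360.4  214.7] [-3.1414e+00 -2.9640e-01 -1.9000e-03] F [ 0.2 -0.1 -2.2] op 0.209 grip 30.0
g [ 293.8 -360.4  158.3]
[(420, np.float64(28.5)), (432, np.float64(20.4)), (444, np.float64(20.2)), (456, np.float64(37.5)), (468, np.float64(37.7)), (480, np.float64(37.7)), (492, np.float64(37.9)), (504, np.float64(37.8)), (516, np.float64(37.8)), (528, np.float64(37.3))]
33.62 [ 276.9 -360.4  214.7] [-3.1415e+00 -2.9650e-01 -1.8000e-03] F [ 0.3  0.3 -1.8] op 0.21 grip 30.0
g [ 294.1 -360.5  158.3]
[(420, np.float64(28.2)), (432, np.float64(20.5)), (444, np.float64(20.6)), (456, np.float64(21.1)), (468, np.float64(37.7)), (480, np.float64(37.6)), (492, np.float64(37.9)), (504, np.float64(37.8)), (516, np.float64(37.9)), (528, np.float64(37.6))]
blade pts 1715 x 400.0 422.0 slope -24.9 z@540 -27.5
[-1.18  0.34  2.13  0.49  0.61 -0.  ]
```

The shortbread lies flat on the board, top at a uniform 37.7 mm, x about 452–568, y about -360. Now I carry the turner back to the bare worktop on the left.

```bash
cat > back.py <<'E'
from route import *
q=env.state()["joints"];a=42.0
L=[([300,-350,230],-.05,20,.6),([345,-260,230],-.05,8,.6),([370,-140,205],0,0,.6),([375,-17,195],.02,0,.6),([365,80,203],.1,0,.6),([360,160,205],.2,0,.6),([375,230,205],.3,0,.6),([405,300,195],.5,0,.6),([435,365,150],.5,0,.6),([450,398,90],.35,0,.6)]
F=[(*pose(g,a,h,1,t),f) for g,h,t,f in L]
print(follow([x[:2] for x in F],q))
plan([(p,R.as_euler("xyz"),f) for p,R,f in F])
E
python3 back.py
```

```text
[-1.2   0.2   2.1   0.53  0.75  0.05] 0.02
[-1.1   0.14  2.29  0.97  0.63 -0.26] 0.06
[-0.88  0.14  2.52  1.63  0.54 -0.81] 0.11
[-0.43  0.13  2.61  2.32  0.4  -1.13] 0.11
[-0.02  0.1   2.6   2.87  0.3  -1.4 ] 0.11
[ 0.29  0.13  2.55  3.36  0.27 -1.72] 0.11
[ 0.46  0.19  2.45  3.6   0.24 -1.9 ] 0.11
[ 0.51  0.28  2.34  3.17  0.21 -1.59] 0.11
[ 0.62  0.45  2.24  3.42  0.28 -1.76] 0.11
[ 0.71  0.61  2.17  3.78  0.41 -1.89] 0.11
('ok', array([ 0.71,  0.61,  2.17,  3.78,  0.41, -1.89]))
 0.18 -0.1 -0.56 -0.05 0.25 0.13; 0.2 -0.09 -0.54 -0.04 0.25 0.13   <wp>
 0.14 -0.51 0.09 0 0.4 0; 0.13 -0.51 0.1 0 0.4 0; 0.13 -0.52 0.11 0 0.4 0   <wp>
 -0.03 -0.5 0.13 0.04 0.2 -0.06; -0.02 -0.49 0.14 0.05 0.2 -0.05; -0.03 -0.49 0.14 0.04 0.2 -0.06; -0.03 -0.5 0.14 0.04 0.2 -0.05   <wp>
 -0.01 -0.51 0.04 0.02 0 -0.02; -0.01 -0.51 0.05 0.02 0 -0.02; -0.01 -0.51 0.05 0.02 0 -0.03; -0.01 -0.5 0.05 0.02 0 -0.02   <wp>
 0 -0.52 -0.06 0.1 0 -0.11; 0.01 -0.53 -0.06 0.1 0 -0.12; 0.01 -0.52 -0.04 0.11 0 -0.11   <wp>
 0.02 -0.42 0 0.13 0 -0.14; 0.04 -0.43 0.02 0.12 0 -0.14; 0.04 -0.42 0.02 0.13 0 -0.15   <wp>
 0.18 -0.51 0.16 0.19 0 -0.21; 0.19 -0.51 0.18 0.19 0 -0.21   <wp>
 0.26 -0.42 0.34 0.38 0 -0.43; 0.28 -0.37 0.36 0.39 0 -0.42   <wp>
 0.07 -0.24 0.4 0 0 0; 0.07 -0.23 0.4 0 0 0; 0.07 -0.24 0.4 0 0 0   <wp>
 -0.15 -0.23 0.54 -0.29 0 0.32; -0.17 -0.25 0.52 -0.29 0 0.32   <wp>
end [412.6 384.5 133.8] [-3.1416 -0.7327  0.3488]
```

send_rows:
  series: "0.18 -0.1 -0.56 -0.05 0.25 0.13; 0.2 -0.09 -0.54 -0.04 0.25 0.13; 0.14 -0.51 0.09 0 0.4 0; 0.13 -0.51 0.1 0 0.4 0; 0.13 -0.52 0.11 0 0.4 0"

```text
t: 34.3
eef_pos: [312.6, -257.1, 278.9]
tcp_rot: [3.142, -0.595, -0.049]
ft_force: [0.4, 0.3, -2.7]
opening: 0.208
grip_force: 30.0
```

send_rows:
  series: "-0.03 -0.5 0.13 0.04 0.2 -0.06; -0.02 -0.49 0.14 0.05 0.2 -0.05; -0.03 -0.49 0.14 0.04 0.2 -0.06; -0.03 -0.5 0.14 0.04 0.2 -0.05"

```text
t: 34.8
eef_pos: [330.5, -138.9, 248.5]
tcp_rot: [3.141, -0.733, 0.0]
ft_force: [1.3, 0.5, -2.0]
opening: 0.206
grip_force: 30.0
```

send_rows:
  series: "-0.01 -0.51 0.04 0.02 0 -0.02; -0.01 -0.51 0.05 0.02 0 -0.02; -0.01 -0.51 0.05 0.02 0 -0.03; -0.01 -0.5 0.05 0.02 0 -0.02; 0 0 0 0 0 0"

```text
t: 35.42
eef_pos: [335.1, -15.9, 238.5]
tcp_rot: [-3.141, -0.732, 0.024]
ft_force: [-0.3, 0.4, -2.1]
opening: 0.209
grip_force: 30.0
```

```bash
sed -i 's/^L=\[.*\],0,0,.6),(\[375,-17,195\],.02,0,.6),/L=[/' back.py; sed -n 3p back.py; python3 -c "
from plan import *
show()"; python3 back.py
```

```text
L=[([365,80,203],.1,0,.6),([360,160,205],.2,0,.6),([375,230,205],.3,0,.6),([405,300,195],.5,0,.6),([435,365,150],.5,0,.6),([450,398,90],.35,0,.6)]
35.42 [335.1 -15.9 238.5] [-3.141  -0.7318  0.0244] F [-0.3  0.4 -2.1] op 0.209 grip 30.0
[-0.02  0.1   2.6   2.87  0.29 -1.4 ] 0.09
[ 0.29  0.13  2.54  3.37  0.27 -1.72] 0.09
[ 0.46  0.19  2.45  3.61  0.24 -1.9 ] 0.09
[ 0.51  0.28  2.34  3.17  0.21 -1.59] 0.09
[ 0.62  0.45  2.23  3.43  0.28 -1.76] 0.09
[ 0.71  0.61  2.17  3.78  0.41 -1.9 ] 0.09
('ok', array([ 0.71,  0.61,  2.17,  3.78,  0.41, -1.9 ]))
 0 -0.51 -0.06 0.1 0 -0.11; 0.01 -0.52 -0.05 0.09 0 -0.1; 0.02 -0.51 -0.05 0.1 0.01 -0.11   <wp>
 0.02 -0.42 0 0.13 0 -0.14; 0.03 -0.42 0.02 0.12 0 -0.15; 0.05 -0.42 0.02 0.13 0 -0.14   <wp>
 0.18 -0.52 0.16 0.19 0 -0.21; 0.19 -0.5 0.18 0.19 0 -0.21   <wp>
 0.26 -0.42 0.34 0.39 0 -0.43; 0.28 -0.37 0.37 0.38 0 -0.42   <wp>
 0.07 -0.24 0.4 0 0 0; 0.07 -0.24 0.4 0 0 0; 0.07 -0.23 0.4 0 0 0   <wp>
 -0.15 -0.23 0.54 -0.29 0 0.32; -0.17 -0.25 0.52 -0.28 0 0.31   <wp>
end [413.  384.4 133.8] [-3.1414 -0.7337  0.3509]
```

send_rows:
  series: "0 -0.51 -0.06 0.1 0 -0.11; 0.01 -0.52 -0.05 0.09 0 -0.1; 0.02 -0.51 -0.05 0.1 0.01 -0.11; 0.02 -0.42 0 0.13 0 -0.14; 0.03 -0.42 0.02 0.12 0 -0.15"

```text
t: 36.05
eef_pos: [323.9, 125.1, 248.4]
tcp_rot: [3.14, -0.735, 0.165]
ft_force: [0.3, -0.4, -1.4]
opening: 0.209
grip_force: 30.0
```

send_rows:
  series: "0.05 -0.42 0.02 0.13 0 -0.14; 0.18 -0.52 0.16 0.19 0 -0.21; 0.19 -0.5 0.18 0.19 0 -0.21; 0.26 -0.42 0.34 0.39 0 -0.43; 0.28 -0.37 0.37 0.38 0 -0.42"

```text
t: 36.67
eef_pos: [373.0, 279.5, 239.0]
tcp_rot: [3.141, -0.735, 0.499]
ft_force: [-0.3, 1.1, -1.2]
opening: 0.211
grip_force: 30.0
```

send_rows:
  series: "0.07 -0.24 0.4 0 0 0; 0.07 -0.24 0.4 0 0 0; 0.07 -0.23 0.4 0 0 0; -0.15 -0.23 0.54 -0.29 0 0.32; -0.17 -0.25 0.52 -0.28 0 0.31"

```text
t: 37.3
eef_pos: [416.6, 382.1, 133.0]
tcp_rot: [3.141, -0.735, 0.344]
ft_force: [-0.3, -0.4, -1.3]
opening: 0.209
grip_force: 30.0
```

send_rows:
  series: "0 0 0 0 0 0; 0 0 0 0 0 0"

```text
t: 37.55
eef_pos: [415.5, 381.5, 134.4]
tcp_rot: [3.141, -0.735, 0.348]
ft_force: [1.0, 1.0, -1.9]
opening: 0.207
grip_force: 30.0
```

```bash
cat > low.py <<'E'
from route import *
show();s=env.state();g=s["eef_pos"]+rot(s["tcp_rot"]).apply([0,0,59]);hd=s["tcp_rot"][2];print("g",g.round(1),s["joints"].round(2))
c=cam("wrist");P=cloud(c);h=cv2.cvtColor(c["color"],cv2.COLOR_RGB2HSV)
d=np.array([np.cos(hd),np.sin(hd)]);n=np.array([-d[1],d[0]])
u=(P[:,:,:2]-g[:2])@d;v=(P[:,:,:2]-g[:2])@n
m=(h[:,:,1]<60)&(h[:,:,2]>110)&(u>65)&(u<168)&(abs(v)<42)&(P[:,:,2]<g[2]-35)
k=np.linalg.lstsq(np.c_[u[m]-117,v[m],np.ones(m.sum())],P[m][:,2],rcond=None)[0]
print(m.sum(),"pitch,roll deg",np.degrees(k[:2]).round(2),"upper z at centre",k[2].round(1))
E
python3 low.py
```

```text
37.55 [415.5 381.5 134.4] [ 3.1412 -0.7346  0.3479] F [ 1.   1.  -1.9] op 0.207 grip 30.0
g [452.6 394.9  90.6] [ 0.71  0.61  2.17  3.77  0.41 -1.89]
8504 pitch,roll deg [-0.5  -0.08] upper z at centre 25.4
```

send_rows:
  series: "-0.1 0 0.12 0 0.05 0; -0.1 0 0.11 0 0 0; -0.04 0 0.04 0 0 0; 0 0 0 0 0 0"

```text
t: 38.1
eef_pos: [415.4, 382.0, 112.3]
tcp_rot: [3.141, -0.743, 0.347]
ft_force: [1.0, -0.1, -1.9]
opening: 0.211
grip_force: 30.0
```

```bash
python3 low.py
```

```text
38.1 [415.4 382.  112.3] [ 3.141  -0.743   0.3471] F [ 1.  -0.1 -1.9] op 0.211 grip 30.0
g [453.  395.5  68.8] [ 0.71  0.66  2.18  3.7   0.47 -1.81]
8543 pitch,roll deg [-0.01 -0.09] upper z at centre 4.7
```

Level, with about 2.5 mm still to go.

send_rows:
  series: "-0.02 0 0.02 0 0 0; 0 0 0 0 0 0; -0.01 0 0.01 0 0 0; 0 0 0 0 0 0"

```text
t: 38.65
eef_pos: [415.3, 382.2, 109.7]
tcp_rot: [3.141, -0.743, 0.347]
ft_force: [0.5, -0.3, -2.4]
opening: 0.21
grip_force: 30.0
```

```bash
python3 low.py
```

```text
38.65 [415.3 382.2 109.7] [ 3.141  -0.7431  0.3472] F [ 0.5 -0.3 -2.4] op 0.21 grip 30.0
g [452.8 395.7  66.2] [ 0.71  0.67  2.18  3.69  0.48 -1.8 ]
8538 pitch,roll deg [-0.   -0.07] upper z at centre 2.0
```

send_rows:
  series: "-0.007 0 0.007 0 0 0; 0 0 0 0 0 0"

```text
t: 38.95
eef_pos: [415.3, 382.2, 109.4]
tcp_rot: [3.141, -0.744, 0.347]
ft_force: [-2.3, -0.3, 3.0]
opening: 0.206
grip_force: 30.0
```

send_rows:
  series: "0 0 0 0 0 0; 0 0 0 0 0 0; 0 0 0 0 0 0; 0 0 -0.2 0 0 0; 0 0 -0.5 0 0 0"
  fingers: 1

```text
t: 39.58
eef_pos: [388.1, 372.1, 140.0]
tcp_rot: [3.141, -0.742, 0.347]
ft_force: [-0.5, 0.1, -0.0]
opening: 0.682
grip_force: 0.0
```

send_rows:
  series: "0 0 -0.6 0 0 0; 0 0 -0.5 0 0 0; 0 0 0 0 0 0; 0 0 0 0 0 0"

```text
t: 40.08
eef_pos: [346.8, 357.5, 188.6]
tcp_rot: [3.141, -0.744, 0.347]
ft_force: [-0.5, -0.1, -0.4]
opening: 0.995
grip_force: 0.0
```

```bash
python3 - <<'E'
from plan import *
show()
c=cam("scene");a=c["color"];c=cam("top");save(c,"final_top.png")
P=cloud(c);h=cv2.cvtColor(c["color"],cv2.COLOR_RGB2HSV);H,S,V=[h[:,:,i].astype(int) for i in range(3)]
m=(abs(P[:,:,0]-511)<75)&(abs(P[:,:,1]+360)<75)&(P[:,:,2]>30)&(P[:,:,2]<50);q=P[m]
if m.sum(): print("bisc",m.sum(),q.min(0).round(),q.max(0).round())
m=(S<60)&(V>120)&(np.linalg.norm(P[:,:,:2]-[563,435],axis=2)<90)&(abs(P[:,:,2])<15);ys,xs=np.nonzero(m);print("blade",m.sum(),cv2.minAreaRect(onz(c,np.c_[xs,ys],2)[:,:2].astype(np.float32)),np.median(P[m][:,2]).round(1))
cv2.imwrite("pics/final.png",np.hstack([cv2.resize(a[130:330,150:450],(400,267)),cv2.resize(c["color"][120:340,130:460],(400,267))])[:,:,::-1])
E
```

```text
40.08 [346.8 357.5 188.6] [ 3.1414 -0.7438  0.3471] F [-0.5 -0.1 -0.4] op 0.995 grip 0.0
bisc 530 [ 449. -413.   30.] [ 565. -292.   46.]
blade 806 ((564.1129150390625, 437.5550537109375), (113.68716430664062, 91.74224090576172), 19.64142608642578) 1.5
```

View pics/final.png

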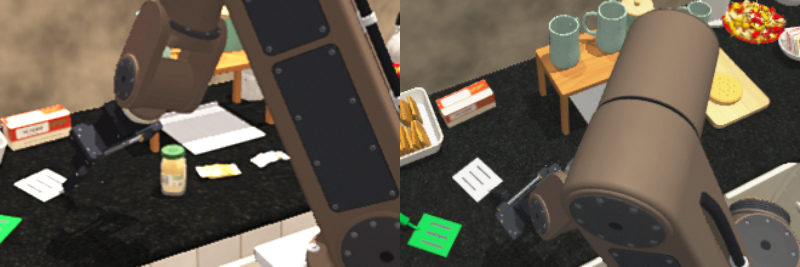

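The final pictures show the turner flat on the bare worktop at (477,180) in the right half, with the gripper clear of it. The shortbread is on the board at (725,88), and the jar, packs and mugs are in their places. I hand the job in.

```bash
python3 -c "
from cell import env
print(env.job_done())"
```

```text
the job is handed in; nothing more can be done
None
```

The shortbread was carried out on the blade and lies flat, wholly on the board; the turner lies flat on the bare worktop, released, and the job is handed in at about 40 s (no verdict was returned).

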